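# Trace a stylus along a slab-building template

### The job

Take the square-handled marking stylus out of its wooden block and trace its steel tip along the whole curved edge of the wooden template on the octagonal board, from the wide bellied end (first pencil tick) to the narrow waisted end (last tick), keeping the rod lightly against the edge all the way (a few newtons, never more than 10) and its tip just clear of the board. Then stand the stylus back in its hole in the block, fully home and upright, and let go. Leave everything else on the table where it is.

Things in the scene. Friction and masses are not known exactly. Their poses are not given: they have to be found in the camera images.
- stylus: marking stylus: square wooden handle 20 x 20 mm, 66 mm tall, with a round steel rod 8 mm thick under its middle, 38 mm long with a ball end; about 70 g. Origin at the centre of the handle's underside, z up along the handle, x and y square to the handle's faces. It starts upright in the block, the handle's underside on the block's top face (so the handle spans 48 to 114 mm above the table); grasp the handle from above.
- tip (a point): lowest point of the stylus's rod, 38 mm under the handle's underside
- block: fixed wooden tool block 70 x 140 x 48 mm, with a hole for the stylus and, 83 mm from it along the block's y, another tool's thin round handle with a wire loop, standing to 92 mm above the table and not to be used. Origin at the centre of its underside, z up.
- hole (a point): centre of the mouth of the stylus's hole, in the block's top face 48 mm above the table: round, 15 mm wide, chamfered, 44 mm deep. The stylus is home when its handle's underside rests on the block's top with the rod in this hole.
- board: fixed octagonal plywood board 260 mm across flats, 12 mm thick; origin at the centre of its underside, z up. A rigid wooden template, 18 mm thick (top 30 mm above the table), 176 mm long along the board's y, is screwed on it and does not give. Its straight back looks to the board's -x, its smooth S-curved working edge to +x, bulging at the +y end, waisted at the -y end.
- mark1 (a point): first of 7 drawn points of the trace, at the bellied (+y) end, 10 mm from the edge's end: where the middle of the rod would be, touching the edge, if the template lay as drawn. 21 mm above the table, 9 mm above the board, a good height for the tip. But the template was screwed on by hand: it truly lies shifted up to 8 mm along the board's +x or -x and turned up to 3.5 deg about the board's middle (at the ends 13 mm off at most). Find it by feel.
- mark2 (a point): drawn point 2 of 7, meant like mark1, 26 mm further along the board's -y than the point before; the drawn line is a smooth curve through all 7 (a cubic spline fits), and the true one lies off it as told for mark1. A pencil tick on the board, square to the edge, lies 15 to 29 mm outside each point
- mark3 (a point): drawn point 3 of 7, meant like mark1, 26 mm further along the board's -y than the point before; the drawn line is a smooth curve through all 7 (a cubic spline fits), and the true one lies off it as told for mark1. A pencil tick on the board, square to the edge, lies 15 to 29 mm outside each point
- mark4 (a point): drawn point 4 of 7, meant like mark1, 26 mm further along the board's -y than the point before; the drawn line is a smooth curve through all 7 (a cubic spline fits), and the true one lies off it as told for mark1. A pencil tick on the board, square to the edge, lies 15 to 29 mm outside each point
- mark5 (a point): drawn point 5 of 7, meant like mark1, 26 mm further along the board's -y than the point before; the drawn line is a smooth curve through all 7 (a cubic spline fits), and the true one lies off it as told for mark1. A pencil tick on the board, square to the edge, lies 15 to 29 mm outside each point
- mark6 (a point): drawn point 6 of 7, meant like mark1, 26 mm further along the board's -y than the point before; the drawn line is a smooth curve through all 7 (a cubic spline fits), and the true one lies off it as told for mark1. A pencil tick on the board, square to the edge, lies 15 to 29 mm outside each point
- mark7 (a point): last of the 7 drawn points, meant like mark1, at the narrow waisted (-y) end, 10 mm from the edge's end
- weight: loose steel disc weight, 42 mm across, 28 mm tall, on the board behind the template; origin under its centre; bystander
- bowl: small white bowl, 90 mm across, 40 mm high, beyond the board; origin under its centre; bystander
- bottle: clear water bottle, 62 mm across, 190 mm tall, far right; origin under its centre; bystander
- rib: flat wooden potter's rib 50 x 150 x 8 mm, beyond the board; origin under its centre; bystander
- brush: brush lying at the far left; bystander
- cup: terracotta cup, 72 mm across, 85 mm high, near left; origin under its centre; bystander
- tray: fixed grey tray 120 x 130 x 35 mm with terracotta offcuts; stands on the other side of the board from the block; origin under its centre; bystander

How it is judged:
By the outcome, as a careful person would: the job done as asked, in the order asked, and still so for the second after the job is handed in, with the robot touching nothing.
It also fails if it takes over 72 s, if anything falls off the work surface, if the arm or the gripper's body presses on something with over 40 N, if the wrist force passes 120 N, or if a joint passes its speed limit or range.

### The arm

A 6-joint arm with a two-finger parallel gripper is mounted at the origin on the work surface. World frame = base frame: x ahead of the robot, y to its left, z up, the work surface at z = 0. Lengths are in mm, angles in rad, forces in N, time in s.
With the tool pointing down it reaches from about 350 to 975 mm from the base axis. Payload 7.1 kg.
Tool frame: the origin (TCP) lies at the very end of the fingers, on their centre line; the grasp point (between the pads) lies 19 mm behind it; z points along the fingers, y is the line along which they close (so a half turn about z gives the same grasp; the last joint's range is limited). The gripper opens to 88 mm and grips with 3 to 60 N. Pads are 20 mm wide; open, the fingers measure 115 mm over their backs; the gripper's body (75 mm by 178 mm) begins 61 mm behind the grasp point.
Start: joints at [1.232, 0.423, 1.63, -0, 1.089, -0.019], TCP at [196.453, 593.305, 222.675] pointing down, gripper open.
Joint ranges: [-3, 3], [-0.9, 2.11], [0.09, 2.58], [-1.31, 4.45], [0.11, 2.69], [-2.54, 2.54]. Speed limits (rad/s): [2.39, 2.39, 3.01, 3.14, 3.14, 3.14].

### API

Orientations are given as a rotation vector (axis times angle).
In Python, from workcell import get_obs, get_image, job, models gives the robot as it stands.
- The arm moves only by the tool jog_arm, never from a script. Its argument "increments" is one flat list of numbers, 7 for each row, row after row: the turn, a rotation vector about the tool's x, y, z in degrees, then the shift along the tool's x, y, z in mm, then the opening in per cent of the stroke, from 0 (shut) to 100 (fully open). A call has 1 to 12 rows; each row shifts and turns the commanded pose from where the row before left it, along the tool's axes as they then stand; what a row does not reach is not made up. A row lasts 1/8 s, in which the tool goes at most 62.5 mm and 10.7 degrees, less where a joint would pass 70% of its speed; a pose out of reach is approached as far as the arm can. A call is refused whole if a number of a shift passes 62.5 or a number of a turn 10.7, either way. A call with a gripper value outside its range is refused whole. The fingers move at their own pace and stop on an object; the grip force is fixed at half the most. Time passes only in rows, so rows that do not move let the fingers close. It gives the time, the measured TCP pose, the force, the opening and the grip force at its end, in the units of the state.
- get_obs(): the state, without advancing time (a new reading comes with each control period).
- get_image(name): name is "side" or "top" or "wrist"; returns a dict with "pixels" (480x640x3 uint8, blue, green, red), "depth" (480x640 float32, mm along the optical axis (not along the pixel's ray), 0 where there is no reading), "fx", "fy", "cx", "cy" (pixels), "cam_to_world" (4x4, takes a point from camera to world coordinates); the wrist camera has in their place "tool_from_camera" (4x4, takes a point from camera to tool coordinates, whose origin is the TCP and whose axes are the flange's). Camera axes: x right, y up, looking along -z (the intrinsics and any distortion apply to the point x, -y, -z); pixel columns grow to the right and rows downward; lengths in mm; the calibration is good to about 2 mm. A picture is of the moment at which its call begins: read the wrist's pose just before it.
- job.close_job(): hands the job in; it is judged then, once.
Trained networks look in the newest picture that a camera, given by its name, has taken for a name from the list of things; names that differ only in an ending like _2 or _b are one class to them, and where a whole thing is asked for, a point or a joint stands for the part that bears it (a point fixed in the world has none). Each returns a list of dicts, best first, with "p" (0 to 1); they miss things now and then, are a little off and sometimes report something else, mostly with a low value. They report only what shows in the picture. A call takes as long as a camera call.
- models.look_for(target, camera): "centre" ([x, y, z] in mm, in world coordinates, good to about 4 mm: the middle of the surface that is visible of it).
- models.regions_of(target, camera): "region" (480x640 bool, what is visible of it).
The state is a dict: "t": time; "qpos": joint angles; "qvel": joint speeds; "joint_torque": joint torques, N m; "ee_pos": TCP position; "orientation": TCP orientation; "ft_force": force on the tool from outside, world axes, zero at the start; "moment": the same for the moment, N m; "width": finger opening in mm; "grasp_force": force on a finger pad.
Only numpy, scipy, OpenCV 4.12 (cv2) and the standard library are available. Lean on these libraries where they do the work, as an engineer would, in place of code of your own. Each camera call takes 0.05 s, during which the arm holds its last target. There are 200 camera calls.

## Working session

There is one attempt and no reset: what is moved stays moved. The work goes in short steps, Python scripts to look and compute and a tool call to move; the robot and the scene stay as the last step left them, time stands still between calls to the robot, and variables do not carry over. Pictures are saved under pics/ and viewed, at most 10 in all, crops included, and the job is handed in when it is done.

Besides the shell and the picture viewer there is one more tool, called after "Call:" by a JSON object that holds its "op" and its "data". jog_arm: Moves the arm, as the interface text tells. Its arguments: {"type":"object","properties":{"increments":{"type":"array"}},"required":["increments"]}

```bash
ls; mkdir -p pics; cat > h.py <<'E'
import numpy as np, cv2
from scipy.spatial.transform import Rotation as R
from workcell import get_obs, get_image, job, models
def cloud(im, T=None):
    d=im["depth"]; v,u=np.mgrid[0:480,0:640]
    P=np.stack([(u-im["cx"])/im["fx"]*d,-(v-im["cy"])/im["fy"]*d,-d],-1)
    T=im["cam_to_world"] if T is None else T
    T=np.array(T); return P@T[:3,:3].T+T[:3,3]
def tool():
    o=get_obs(); T=np.eye(4); T[:3,:3]=R.from_rotvec(o["orientation"]).as_matrix(); T[:3,3]=o["ee_pos"]; return T
E
python3 - <<'E'
from h import *
o=get_obs(); print(o)
print(tool().round(3))
im=get_image("top"); print({k:v for k,v in im.items() if k not in("pixels","depth")})
cv2.imwrite("pics/top.png",im["pixels"])
for n in ["stylus","tip","block","hole","board","mark1","mark2","mark3","mark4","mark5","mark6","mark7","weight","tray","bowl","bottle","cup"]:
    print(n,[(np.round(r["centre"],1).tolist(),round(r["p"],2)) for r in models.look_for(n,"top")[:3]])
E
```

```text
pics
{'t': 0.0, 'qpos': array([ 1.23201533e+00,  4.23825576e-01,  1.63067273e+00, -3.18007067e-05,
        1.08859207e+00, -1.89891382e-02]), 'qvel': array([1.07493940e-04, 3.23997995e-05, 6.77051114e-05, 5.10008789e-04,
       6.07922734e-04, 1.30924202e-03]), 'joint_torque': array([-7.13098052e-05, -5.44606733e+01, -2.73668844e+01,  6.43197703e-02,
        2.27321126e-02, -6.77510434e-05]), 'ee_pos': array([196.27670981, 592.80592957, 221.91801175]), 'orientation': array([-5.00129077e-01, -3.10128517e+00,  2.32275874e-03]), 'ft_force': array([-1.07584791,  0.23791078, -0.29691606]), 'moment': array([ 0.04307045, -0.01975175,  0.03452633]), 'grasp_force': 0.0, 'width': 88.36343471098887}
[[-9.49000e-01  3.14000e-01 -0.00000e+00  1.96277e+02]
 [ 3.14000e-01  9.49000e-01 -1.00000e-03  5.92806e+02]
 [ 0.00000e+00 -1.00000e-03 -1.00000e+00  2.21918e+02]
 [ 0.00000e+00  0.00000e+00  0.00000e+00  1.00000e+00]]
{'fx': 589.5194215596676, 'fy': 589.5194215596676, 'cx': 327.8208704811745, 'cy': 235.2971533325824, 'cam_to_world': array([[-2.33340569e-02,  9.79558826e-01, -1.99799971e-01,
     
[... 337 characters left out ...]
.3], 0.66)]
tip [([461.2, -296.4, 115.6], 0.65)]
block [([470.1, -260.3, 46.0], 0.79), ([423.2, 11.7, 38.3], 0.45)]
hole [([471.6, -257.5, 46.4], 0.67)]
board [([524.6, 36.2, 7.1], 0.83), ([422.7, 8.1, 39.5], 0.41)]
mark1 [([521.8, 37.1, 6.3], 0.98)]
mark2 [([521.8, 37.1, 6.3], 0.98)]
mark3 [([521.8, 37.1, 6.3], 0.98)]
mark4 [([521.8, 37.1, 6.3], 0.98)]
mark5 [([521.8, 37.1, 6.3], 0.98)]
mark6 [([521.8, 37.1, 6.3], 0.98)]
mark7 [([521.8, 37.1, 6.3], 0.98)]
weight [([423.1, 9.4, 40.0], 0.51)]
tray [([522.1, 284.1, 10.9], 0.9), ([524.0, 36.5, 9.9], 0.6)]
bowl [([517.7, 282.9, 12.4], 0.62), ([695.1, 199.3, 17.1], 0.58)]
bottle [([575.8, -455.5, 124.5], 0.83), ([526.9, 39.2, 11.0], 0.27)]
cup []
```

View pics/top.png

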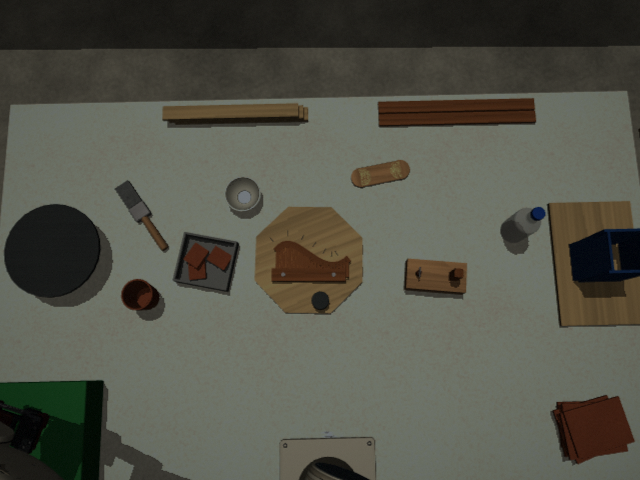

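The top view shows the board at about (310,260) with the template's back facing the robot and the belly to the left. The block is at (435,277) with the stylus at (457,274), and the weight at (320,300).

```bash
cat >> h.py <<'E'
def plan(p,yaw=None,n=None):
    """rows (tool frame) from here to world point p with tool-y yaw (deg)"""
    T=tool(); d=T[:3,:3].T@(np.array(p)-T[:3,3]); y0=np.degrees(np.arctan2(T[1,1],T[0,1]))
    dy=0 if yaw is None else (yaw-y0+90)%180-90
    print("tool now",T[:3,3].round(1),"tool-y yaw",round(y0,2),"tilt",(T[:3,2]).round(4)," d_tool",d.round(1)," dyaw world",round(dy,2),"(tool z turn = %.2f)"%-dy)
E
python3 - <<'E'
from h import *
im=get_image("top"); W=cloud(im)
for n in ["block","board"]:
    r=models.regions_of(n,"top")[0]; m=r["region"]; P=W[m]; 
    lo,hi=((40,56) if n=="block" else (5,20)); P=P[(P[:,2]>lo)&(P[:,2]<hi)]
    print(n,r["p"],m.sum(),cv2.minAreaRect(P[:,:2].astype(np.float32)),np.median(P[:,2]))
for n in ["stylus"]:
    r=models.regions_of(n,"top")[0]; P=W[r["region"]]; P=P[P[:,2]>105]; print(len(P),P.mean(0),P.min(0),P.max(0),cv2.minAreaRect(P[:,:2].astype(np.float32)))
w=get_image("wrist"); print(w["tool_from_camera"],w["fx"],w["cx"],w["cy"])
plan([480,30,330],0)
E
```

```text
block 0.57 1838 ((473.3719482421875, -266.2674255371094), (141.1150665283203, 71.60906982421875), 83.89591979980469) 48.78357122229568
board 0.93 9138 ((525.7874145507812, 34.682769775390625), (259.2047424316406, 261.0545959472656), 86.68280792236328) 12.768883974809228
88 [ 468.08086488 -302.70151791  115.29612477] [ 458.93437769 -314.81512967  105.04838313] [ 477.92210344 -292.95165244  122.01591869] ((468.4101867675781, -303.97998046875), (21.103166580200195, 18.733720779418945), 83.6481704711914)
[[ 6.04913096e-04  9.64902121e-01  2.62609086e-01  7.05153477e+01]
 [ 9.99999807e-01 -6.21465500e-04 -2.00282515e-05  1.16111771e-01]
 [ 1.43877184e-04  2.62609047e-01 -9.64902310e-01 -1.62012720e+02]
 [ 0.00000000e+00  0.00000000e+00  0.00000000e+00  1.00000000e+00]] 330.4391334075378 319.82868708925463 235.86660472513384
tool now [196.4 593.3 222.7] tool-y yaw 71.68 tilt [-0. -0. -1.]  d_tool [-446.3 -445.6 -107.3]  dyaw world -71.68 (tool z turn = 71.68)
```

Call:
{"op": "jog_arm", "data": {"increments": [0, 0, 9.7, 0, 0, 0, 100, 0, 0, 9.7, 0, 0, 0, 100, 0, 0, 9.7, 0, 0, 0, 100, 0, 0, 9.7, 0, 0, 0, 100, 0, 0, 9.7, 0, 0, 0, 100, 0, 0, 9.7, 0, 0, 0, 100, 0, 0, 9.7, 0, 0, 0, 100, 0, 0, 9.7, 0, 0, 0, 100]}}

```text
t: 2.15
ee_pos: [196.4, 593.3, 222.7]
orientation: [2.339, 2.097, -0.0]
ft_force: [1.2, 1.1, 1.4]
width: 87.7
grasp_force: 0.0
```

```bash
python3 -c "
from h import *
plan([525,35,215],-6)"
```

```text
tool now [196.4 593.3 222.7] tool-y yaw -6.24 tilt [ 0. -0. -1.]  d_tool [-519.3  387.3    7.7]  dyaw world 0.24 (tool z turn = -0.24)
```

Call:
{"op": "jog_arm", "data": {"increments": [0, 0, 0, -43.3, 32.3, 0.6, 100, 0, 0, 0, -43.3, 32.3, 0.6, 100, 0, 0, 0, -43.3, 32.3, 0.6, 100, 0, 0, 0, -43.3, 32.3, 0.6, 100, 0, 0, 0, -43.3, 32.3, 0.6, 100, 0, 0, 0, -43.3, 32.3, 0.6, 100, 0, 0, 0, -43.3, 32.3, 0.6, 100, 0, 0, 0, -43.3, 32.3, 0.6, 100, 0, 0, 0, -43.3, 32.3, 0.6, 100, 0, 0, 0, -43.3, 32.3, 0.6, 100, 0, 0, 0, -43.3, 32.3, 0.6, 100, 0, 0, 0, -43.3, 32.3, 0.6, 100]}}

```text
t: 3.65
ee_pos: [529.3, 34.8, 215.7]
orientation: [2.333, 2.103, 0.001]
ft_force: [0.4, 0.7, 0.2]
width: 87.8
grasp_force: 0.0
```

```bash
python3 - <<'E'
from h import *
T=tool(); o=get_obs(); print(T.round(3), np.abs(o["qvel"]).max())
w=get_image("wrist"); np.savez("w1.npz",px=w["pixels"],d=w["depth"],T=T@w["tool_from_camera"],k=[w["fx"],w["fy"],w["cx"],w["cy"]])
cv2.imwrite("pics/w1.png",w["pixels"])
for n in ["board"]+["mark%d"%i for i in range(1,8)]:
    print(n,[(np.round(r["centre"],1).tolist(),round(r["p"],2)) for r in models.look_for(n,"wrist")[:2]])
W=cloud(w,T@w["tool_from_camera"]); 
print(np.histogram(W[...,2][w["depth"]>0],bins=range(-10,60,3)))
E
```

```text
[[ 1.03000e-01  9.95000e-01  1.00000e-03  5.29254e+02]
 [ 9.95000e-01 -1.03000e-01  0.00000e+00  3.47850e+01]
 [ 0.00000e+00  1.00000e-03 -1.00000e+00  2.15692e+02]
 [ 0.00000e+00  0.00000e+00  0.00000e+00  1.00000e+00]] 0.745772664643968
board [([529.4, 51.9, 16.0], 0.92)]
mark1 [([528.6, 54.8, 13.6], 0.6), ([724.8, -88.6, 10.9], 0.28)]
mark2 [([528.6, 54.8, 13.6], 0.6), ([724.8, -88.6, 10.9], 0.28)]
mark3 [([528.6, 54.8, 13.6], 0.6), ([724.8, -88.6, 10.9], 0.28)]
mark4 [([528.6, 54.8, 13.6], 0.6), ([724.8, -88.6, 10.9], 0.28)]
mark5 [([528.6, 54.8, 13.6], 0.6), ([724.8, -88.6, 10.9], 0.28)]
mark6 [([528.6, 54.8, 13.6], 0.6), ([724.8, -88.6, 10.9], 0.28)]
mark7 [([528.6, 54.8, 13.6], 0.6), ([724.8, -88.6, 10.9], 0.28)]
(array([     0,      0,  21161, 128820,   2057,   2109,   5679,  28087,
          970,    974,   1508,    633,   3087,   8805,   1219,    833,
         2083,    202,    142,    354,      0,      0,      0]), array([-10,  -7,  -4,  -1,   2,   5,   8,  11,  14,  17,  20,  23,  26,
        29,  32,  35,  38,  41,  44,  47,  50,  53,  56,  59]))
```

View pics/w1.png

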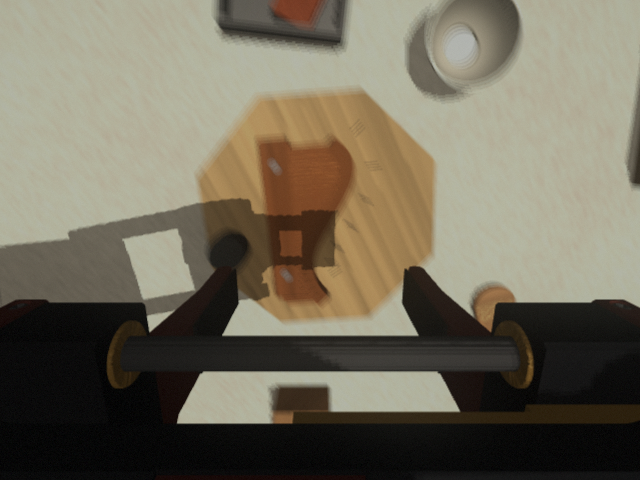

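The wrist picture is blurred by motion, but the template (260-355, 135-300), the ticks to its right and the weight (228,250) all show. I'll retake it now that the arm is still, rectified.

```bash
python3 - <<'E'
from h import *
T=tool(); w=get_image("wrist"); C=T@w["tool_from_camera"]
np.savez("w2.npz",px=w["pixels"],d=w["depth"],C=C,k=[w["fx"],w["fy"],w["cx"],w["cy"]])
# ortho at z=12 : columns = x 450..670, rows = y 170..-90, 2.8px/mm
s=3.0; nx,ny=int(180*s),int(200*s); x=470+np.arange(nx)/s; y=150-np.arange(ny)/s
X,Y=np.meshgrid(x,y); P=np.stack([X,Y,np.full_like(X,12),np.ones_like(X)],-1)@np.linalg.inv(C).T
u=w["fx"]*P[...,0]/-P[...,2]+w["cx"]; v=w["fy"]*-P[...,1]/-P[...,2]+w["cy"]
o=cv2.remap(w["pixels"],u.astype(np.float32),v.astype(np.float32),cv2.INTER_CUBIC)
cv2.imwrite("pics/o12.png",cv2.convertScaleAbs(o,alpha=1.4))
W=cloud(w,C); m=(W[...,2]>8)&(W[...,2]<17)&(np.hypot(W[...,0]-526,W[...,1]-35)<150)
print(T[:3,3], np.median(W[m][:,2]),np.median(W[(W[...,2]>25)&(W[...,2]<36)][:,2]))
E
```

```text
[527.76780455  37.63222222 215.5433495 ] 11.874905647500952 29.66941756565896
```

View pics/o12.png

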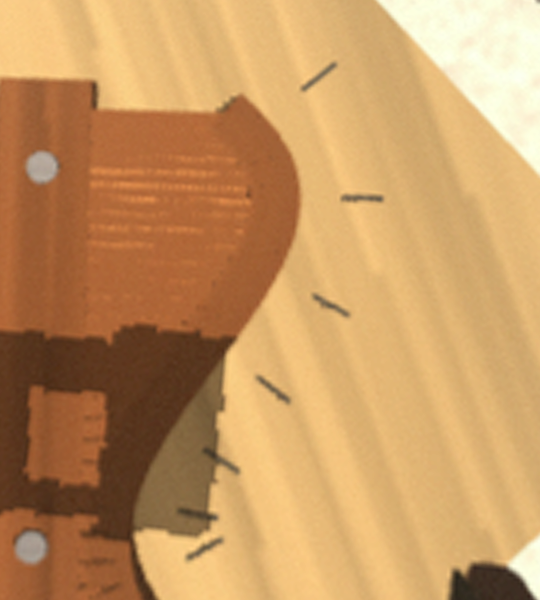

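The rectified view shows all 7 ticks, with inner ends at (303,90), (342,198), (313,294), (256,376), (204,449), (178,510) and (187,559). The S edge is clear too. Next I'll fit the template's true offset to the drawn line from this picture.

```bash
cat > fit.py <<'E'
from h import *
from scipy.interpolate import CubicSpline
from scipy.optimize import least_squares
from scipy.spatial import cKDTree
a=np.array([[303,90,336,64],[342,198,383,199],[313,294,349,316],[256,376,290,403],[204,449,239,472],[178,510,217,517],[187,559,222,540]],float)
w=lambda c,r: np.stack([470+c/3,150-r/3],-1)
A,B=w(a[:,0],a[:,1]),w(a[:,2],a[:,3]); n=(B-A)/np.linalg.norm(B-A,axis=1)[:,None]
M=(A+B)/2-22*n
ctr=np.array([525.8,34.7]); yaw=np.radians(-3.3)
Rb=np.array([[np.cos(yaw),-np.sin(yaw)],[np.sin(yaw),np.cos(yaw)]])
mb=(M-ctr)@Rb   # board frame
E
python3 - <<'E'
from fit import *
print("marks board frame",mb.round(1).tolist())
z=np.load("w2.npz"); C=z["C"]; fx,fy,cx,cy=z["k"]
s=3.;x=470+np.arange(540)/s; y=150-np.arange(600)/s; X,Y=np.meshgrid(x,y)
P=np.stack([X,Y,np.full_like(X,30),np.ones_like(X)],-1)@np.linalg.inv(C).T
u=fx*P[...,0]/-P[...,2]+cx; v=fy*-P[...,1]/-P[...,2]+cy
o=cv2.GaussianBlur(cv2.remap(z["px"],u.astype(np.float32),v.astype(np.float32),1),(5,5),0).astype(float)
g=(o[...,1]/(o[...,2]+1)<0.7)
E=[]
for r in range(120,585,6):
    k=np.where(g[r,:330])[0]
    if len(k): E.append(w(k.max()+.5,float(r)))
E=np.array(E); Eb=(E-ctr)@Rb
t=np.linspace(mb[:,1].max(),mb[:,1].min(),600); cs=CubicSpline(mb[::-1,1],mb[::-1,0])
d=cs(t,1); nn=np.stack([np.ones_like(t),-d],-1); nn/=np.linalg.norm(nn,axis=1)[:,None]
edge=np.stack([cs(t),t],-1)-4*nn
def res(p):
    c,q=np.cos(p[1]),np.sin(p[1]); e=edge@np.array([[c,q],[-q,c]])+[p[0],0]
    D,i=cKDTree(e).query(Eb); return np.clip(D,0,3)
best=min((least_squares(res,[dx,th],loss="soft_l1",diff_step=1e-3) for dx in(-6,-3,0,3,6) for th in(-.04,0,.04)),key=lambda r:r.cost)
print("dx,deg",best.x[0],np.degrees(best.x[1]),best.cost,res(best.x).round(1))
c,q=np.cos(best.x[1]),np.sin(best.x[1]); Rt=np.array([[c,q],[-q,c]])
path=(np.stack([cs(t),t],-1)@Rt+[best.x[0],0])@Rb.T+ctr; nw=nn@Rt@Rb.T
np.savez("path.npz",p=path,n=nw)
for f in np.linspace(0,599,14).astype(int): print(path[f].round(1),nw[f].round(2))
plan([467,-304,215],-6)
E
```

```text
marks board frame [[29.0, 77.8], [40.1, 52.1], [34.3, 27.1], [18.0, 0.2], [1.2, -26.1], [-8.6, -52.6], [-2.4, -78.6]]
dx,deg 4.414607067921806 1.3376897493191995 15.820957255642128 [1.6 0.2 0.3 0.  0.4 0.4 0.5 0.4 0.4 0.2 0.2 0.3 0.5 0.4 0.2 0.1 0.1 0.1
 0.3 0.3 0.3 0.1 0.1 0.2 0.2 0.2 0.1 0.2 0.1 0.1 0.1 0.1 0.1 0.  0.2 0.4
 0.5 0.4 0.1 0.1 0.2 0.3 0.3 0.2 0.2 0.4 0.4 0.2 0.1 0.5 0.6 0.4 0.3 0.5
 0.8 0.8 0.6 0.8 1.  0.9 0.6 0.8 0.9 0.9 0.2 0.3 0.5 0.2 0.5 0.7 1.1 1.4
 1.6 1.4 2.3 2.4 2.5 2.7]
[561.8 111.2] [0.78 0.63]
[569.3  98.9] [0.93 0.38]
[572.   86.8] [1.   0.06]
[570.9  74.8] [ 0.97 -0.23]
[566.6  63. ] [ 0.91 -0.42]
[560.1  51.2] [ 0.85 -0.53]
[552.1  39.4] [ 0.81 -0.58]
[543.6  27.7] [ 0.81 -0.59]
[535.3  16. ] [ 0.83 -0.56]
[528.1   4.2] [ 0.87 -0.49]
[522.5  -7.6] [ 0.94 -0.35]
[519.6 -19.6] [ 0.99 -0.11]
[520.1 -31.6] [0.98 0.2 ]
[525.1 -44.1] [0.86 0.52]
tool now [527.9  37.5 215.6] tool-y yaw -5.83 tilt [-0.e+00  1.e-04 -1.e+00]  d_tool [-346.   -25.9    0.6]  dyaw world -0.17 (tool z turn = 0.17)
```

Call:
{"op": "jog_arm", "data": {"increments": [0, 0, 0.2, -49.4, -3.7, 0, 100, 0, 0, 0, -49.4, -3.7, 0, 100, 0, 0, 0, -49.4, -3.7, 0, 100, 0, 0, 0, -49.4, -3.7, 0, 100, 0, 0, 0, -49.4, -3.7, 0, 100, 0, 0, 0, -49.4, -3.7, 0, 100, 0, 0, 0, -49.4, -3.7, 0, 100, 0, 0, 0, 0, 0, 0, 100, 0, 0, 0, 0, 0, 0, 100, 0, 0, 0, 0, 0, 0, 100]}}

```text
t: 5.4
ee_pos: [466.2, -303.2, 215.5]
orientation: [-2.335, -2.101, -0.0]
ft_force: [0.4, 0.6, -0.5]
width: 87.7
grasp_force: 0.0
```

```bash
python3 - <<'E'
from h import *
T=tool(); w=get_image("wrist"); C=T@w["tool_from_camera"]; W=cloud(w,C)
cv2.imwrite("pics/w3.png",w["pixels"])
for n in ["stylus","block"]:
    for r in models.regions_of(n,"wrist")[:2]:
        P=W[r["region"]]; q=P[(P[:,2]>108)&(P[:,2]<120)] if n=="stylus" else P[(P[:,2]>43)&(P[:,2]<53)]
        print(n,r["p"],len(P),len(q), q.mean(0) if len(q) else "", cv2.minAreaRect(q[:,:2].astype(np.float32)) if len(q) else "")
q=W.reshape(-1,3); q=q[(q[:,2]>109)&(q[:,2]<118)&(np.hypot(q[:,0]-468,q[:,1]+304)<22)]
print(len(q),q.min(0),q.max(0),cv2.minAreaRect(q[:,:2].astype(np.float32)))
print(T.round(3))
E
```

```text
stylus 0.7 887 601 [ 469.34414284 -302.87238916  114.47791741] ((469.09552001953125, -303.7869873046875), (20.856624603271484, 19.937204360961914), 84.64364624023438)
block 0.81 9366 9011 [ 474.11495968 -257.51040755   47.8722968 ] ((473.28729248046875, -265.74200439453125), (139.4891815185547, 70.22697448730469), 83.95793151855469)
592 [ 459.0277056  -314.34638048  109.41678099] [ 479.83678519 -293.14898772  117.00290511] ((469.09552001953125, -303.7869873046875), (20.856624603271484, 19.937204360961914), 84.64364624023438)
[[ 1.05000e-01  9.94000e-01 -0.00000e+00  4.66158e+02]
 [ 9.94000e-01 -1.05000e-01  0.00000e+00 -3.03190e+02]
 [ 0.00000e+00 -0.00000e+00 -1.00000e+00  2.15466e+02]
 [ 0.00000e+00  0.00000e+00  0.00000e+00  1.00000e+00]]
```

View pics/w3.png

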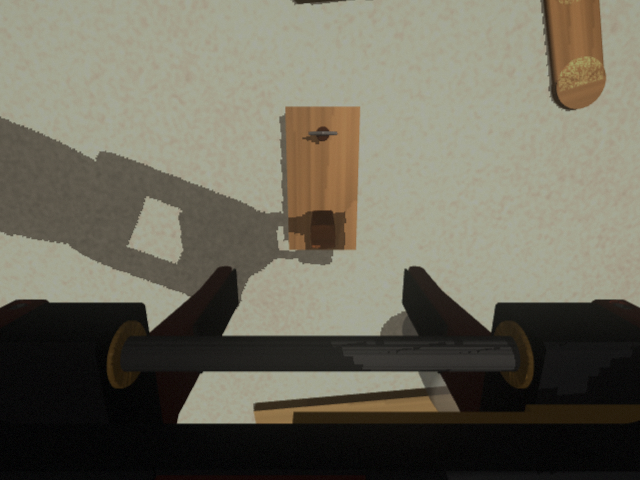

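The picture shows the block at (322,178), the stylus handle at (322,228) and the wire tool at (322,134), which matches the networks. The stylus is at (469.1, -303.8).

Call:
{"op": "jog_arm", "data": {"increments": [0, 0, 0, -0.3, 2.9, 40, 100, 0, 0, 0, 0, 0, 50, 100, 0, 0, 0, 0, 0, 45, 100, 0, 0, 0, 0, 0, 18.5, 100, 0, 0, 0, 0, 0, 0, 100, 0, 0, 0, 0, 0, 0, 0, 0, 0, 0, 0, 0, 0, 0, 0, 0, 0, 0, 0, 0, 0, 0, 0, 0, 0, 0, 0, 0, 0, 0, 0, 0, 0, 0, 0, 0, 0, 0, 0, 0, 0, 0, 0, 0, 0, 0, 0, 0, 0]}}

```text
t: 7.05
ee_pos: [468.7, -305.2, 61.9]
orientation: [-2.337, -2.1, 0.0]
ft_force: [-0.5, 0.7, -0.5]
width: 21.2
grasp_force: 0.0
```

```bash
python3 - <<'E'
from h import *
o=get_obs(); print(o["ft_force"],o["moment"],o["width"],o["grasp_force"]); plan([469,-303.8,160],-6)
E
```

```text
[-0.48697951  0.70494936 -0.5106622 ] [-0.01229675  0.02409475  0.03072247] 21.17049733810886 0.0
tool now [ 468.7 -305.2   61.9] tool-y yaw -6.12 tilt [-1.e-04  1.e-04 -1.e+00]  d_tool [  1.4   0.1 -98.1]  dyaw world 0.12 (tool z turn = -0.12)
```

Call:
{"op": "jog_arm", "data": {"increments": [0, 0, 0, 0, 0, 0, 0, 0, 0, 0, 0, 0, 0, 0, 0, 0, 0, 0, 0, 0, 0]}}

```text
t: 7.42
ee_pos: [468.7, -305.2, 61.9]
orientation: [-2.337, -2.1, 0.0]
ft_force: [0.1, -0.6, 0.0]
width: 19.8
grasp_force: 30.0
```

```bash
python3 - <<'E'
from h import *
for i in range(2):
  o=get_obs(); print(o["ft_force"],o["moment"],o["width"],o["grasp_force"],o["qpos"]); plan([469,-303.8,160],-6)
E
```

```text
[ 0.14309951 -0.56451545  0.02825928] [-0.06414757  0.0156509  -0.01522278] 19.834162015309122 29.9989253282547 [-5.98439572e-01  5.62420983e-01  1.86521108e+00 -1.75572506e-06
  7.14117194e-01 -4.91571977e-01]
tool now [ 468.7 -305.2   61.9] tool-y yaw -6.12 tilt [-1.e-04  1.e-04 -1.e+00]  d_tool [  1.4   0.1 -98.1]  dyaw world 0.12 (tool z turn = -0.12)
[ 0.14309951 -0.56451545  0.02825928] [-0.06414757  0.0156509  -0.01522278] 19.834162015309122 29.9989253282547 [-5.98439572e-01  5.62420983e-01  1.86521108e+00 -1.75572506e-06
  7.14117194e-01 -4.91571977e-01]
tool now [ 468.7 -305.2   61.9] tool-y yaw -6.12 tilt [-1.e-04  1.e-04 -1.e+00]  d_tool [  1.4   0.1 -98.1]  dyaw world 0.12 (tool z turn = -0.12)
```

Call:
{"op": "jog_arm", "data": {"increments": [0, 0, 0, 0, 0, -20, 0, 0, 0, 0, 0, 0, -50, 0, 0, 0, 0, 0, 0, -50, 0, 0, 0, 0, 48.4, 6.1, 0, 0, 0, 0, 0, 48.4, 6.1, 0, 0, 0, 0, 0, 48.4, 6.1, 0, 0, 0, 0, 0, 48.4, 6.1, 0, 0, 0, 0, 0, 48.4, 6.1, 0, 0, 0, 0, 0, 48.4, 6.1, 0, 0, 0, 0, 0, 48.4, 6.1, 0, 0, 0, 0, 0, 48.4, 6.1, 0, 0, 0, 0, 0, 48.4, 6.1, 0, 0]}}

```text
t: 8.93
ee_pos: [569.9, 123.6, 181.9]
orientation: [2.337, 2.1, -0.0]
ft_force: [0.4, -1.1, -0.4]
width: 19.9
grasp_force: 30.0
```

Call:
{"op": "jog_arm", "data": {"increments": [0, 0, 0, 0, 0, 0, 0, 0, 0, 0, 0, 0, 0, 0, 0, 0, 0, 0, 0, 0, 0]}}

```text
t: 9.3
ee_pos: [569.4, 120.8, 181.9]
orientation: [-2.338, -2.098, 0.001]
ft_force: [-0.4, -0.5, -1.4]
width: 20.2
grasp_force: 30.0
```

```bash
python3 - <<'E'
from h import *
o=get_obs(); print(o["ft_force"],o["moment"],o["width"],o["grasp_force"]); plan([569.7,122.3,72.9],-6.1)
T=tool(); w=get_image("wrist"); C=T@w["tool_from_camera"]; W=cloud(w,C); cv2.imwrite("pics/w4.png",w["pixels"])
im=get_image("side"); cv2.imwrite("pics/s4.png",im["pixels"]); 
for c in ["wrist","side","top"]:
  if c=="top": get_image("top")
  for n in ["stylus","tip"]:
    print(c,n,[(np.round(r["centre"],1).tolist(),round(r["p"],2)) for r in models.look_for(n,c)[:2]])
E
```

```text
[-0.3566748  -0.46536322 -1.4185492 ] [-0.08228758  0.11186628  0.00723558] 20.162121007136335 29.998928010463715
tool now [569.4 120.8 181.9] tool-y yaw -6.2 tilt [-6.e-04 -3.e-04 -1.e+00]  d_tool [  1.5   0.2 109. ]  dyaw world 0.1 (tool z turn = -0.10)
wrist stylus [([525.9, 96.1, 12.8], 0.23)]
wrist tip [([567.7, 134.0, 219.9], 0.67), ([525.1, 98.8, 15.4], 0.52)]
side stylus [([569.2, 111.9, 197.1], 0.5)]
side tip [([564.4, 109.6, 197.9], 0.5)]
top stylus []
top tip [([532.7, -4.3, 15.1], 0.75)]
```

View pics/s4.png

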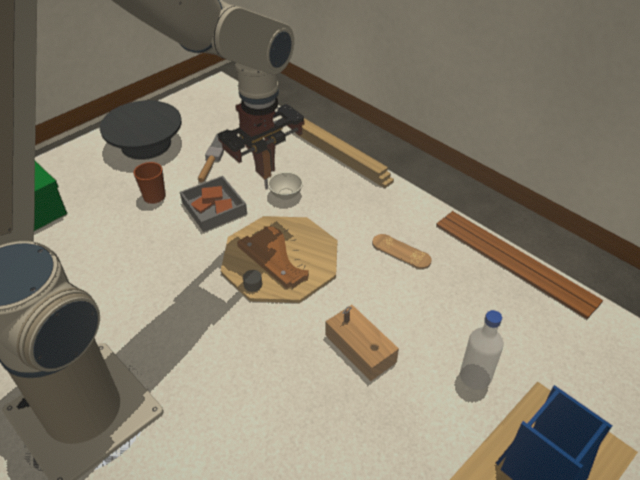

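The stylus is held upright with its rod at about (267,182), and the block's hole at (376,346) is empty. Lowering it outside the edge now.

Call:
{"op": "jog_arm", "data": {"increments": [0, 0, 0, 1.5, 0, 35, 0, 0, 0, 0, 0, 0, 40, 0, 0, 0, 0, 0, 0, 26, 0, 0, 0, 0, 0, 0, 8, 0, 0, 0, 0, 0, 0, 0, 0, 0, 0, 0, 0, 0, 0, 0, 0, 0, 0, 0, 0, 0, 0]}}

```text
t: 10.62
ee_pos: [570.7, 123.7, 74.1]
orientation: [2.336, 2.099, 0.003]
ft_force: [0.3, 0.4, -1.1]
width: 19.6
grasp_force: 30.0
```

```bash
python3 - <<'E'
from h import *
o=get_obs(); print(o["ft_force"],o["moment"],np.abs(o["qvel"]).max()); plan([569.7,122.3,72.9],-6.1)
p=np.load("path.npz"); P=p["p"];n=p["n"]
# start: 3mm before mark1, 5 mm outside nominal, TCP = tip-(0,1.4)
t=np.array([n[0][1],-n[0][0]]); s=P[0]-3*t+5*n[0]-[0,1.4]; print("standoff5",s); plan([*s,72.9])
print("inward tool dir", tool()[:2,:2].T@-n[0], "n0",n[0])
E
```

```text
[ 0.2825727   0.37061559 -1.10471683] [-0.06482936  0.04828865  0.04947003] 0.004764087479929234
tool now [570.7 123.7  74.1] tool-y yaw -6.12 tilt [ 1.9e-03  4.0e-04 -1.0e+00]  d_tool [-1.5 -0.9  1.2]  dyaw world 0.02 (tool z turn = -0.02)
standoff5 [563.83728613 115.30268137]
tool now [570.7 123.7  74.1] tool-y yaw -6.12 tilt [ 1.9e-03  4.0e-04 -1.0e+00]  d_tool [-9.1 -5.9  1.2]  dyaw world 0 (tool z turn = 0.00)
inward tool dir [-0.70902766 -0.70517848] n0 [0.77677784 0.62977471]
```

Call:
{"op": "jog_arm", "data": {"increments": [0, 0, 0, -4.5, -3, 0.5, 0, 0, 0, 0, -4.5, -3, 0.5, 0, 0, 0, 0, 0, 0, 0, 0, 0, 0, 0, 0, 0, 0, 0]}}

```text
t: 11.12
ee_pos: [563.1, 115.1, 72.0]
orientation: [2.337, 2.099, 0.0]
ft_force: [-0.7, -0.5, -0.4]
width: 19.8
grasp_force: 30.0
```

Call:
{"op": "jog_arm", "data": {"increments": [0, 0, 0, -0.7, -0.7, 0, 0, 0, 0, 0, -0.7, -0.7, 0, 0, 0, 0, 0, 0, 0, 0, 0]}}

```text
t: 11.5
ee_pos: [561.4, 114.0, 71.9]
orientation: [-2.337, -2.1, 0.0]
ft_force: [0.0, 0.4, -1.1]
width: 19.7
grasp_force: 30.0
```

Call:
{"op": "jog_arm", "data": {"increments": [0, 0, 0, -0.7, -0.7, 0, 0, 0, 0, 0, 0, 0, 0, 0]}}

```text
t: 11.75
ee_pos: [560.6, 113.3, 71.9]
orientation: [-2.337, -2.1, 0.0]
ft_force: [0.7, 0.1, -1.0]
width: 20.0
grasp_force: 30.0
```

```bash
python3 - <<'E'
from h import *
o=get_obs(); print(o["ft_force"],o["moment"],np.abs(o["qvel"]).max()); plan([0,0,72.9],-6.1)
E
```

```text
[ 0.72090893  0.05958873 -0.99792893] [-0.07976852  0.05455979  0.00684223] 0.0009855989716399272
tool now [560.6 113.3  71.9] tool-y yaw -6.12 tilt [-1.e-04 -0.e+00 -1.e+00]  d_tool [-172.5 -545.4   -0.9]  dyaw world 0.02 (tool z turn = -0.02)
```

Call:
{"op": "jog_arm", "data": {"increments": [0, 0, 0, -0.5, -0.5, 0, 0, 0, 0, 0, 0, 0, 0, 0]}}

```text
t: 12.0
ee_pos: [560.1, 112.9, 72.0]
orientation: [-2.337, -2.1, 0.0]
ft_force: [0.5, -0.2, -0.6]
width: 19.6
grasp_force: 30.0
```

Call:
{"op": "jog_arm", "data": {"increments": [0, 0, 0, -0.5, -0.5, 0, 0, 0, 0, 0, 0, 0, 0, 0]}}

```text
t: 12.25
ee_pos: [559.6, 112.4, 72.0]
orientation: [-2.337, -2.1, 0.0]
ft_force: [-0.4, 0.1, -1.0]
width: 19.8
grasp_force: 30.0
```

Call:
{"op": "jog_arm", "data": {"increments": [0, 0, 0, -0.4, -0.4, 0, 0, 0, 0, 0, 0, 0, 0, 0]}}

```text
t: 12.5
ee_pos: [559.4, 112.3, 72.0]
orientation: [2.337, 2.099, 0.001]
ft_force: [1.1, 1.9, -1.5]
width: 20.0
grasp_force: 30.0
```

Contact at about 2 N, 0.3 mm from the predicted line. I'll write a step helper for the trace.

```bash
cat > tr.py <<'E'
# usage: tr.py b1 ds n : plan n rows of ds mm along the path, easing to normal offset b1; state in st.npz
import sys
from fit import *
def build():
    cs=CubicSpline(mb[::-1,1],mb[::-1,0]); t=np.linspace(mb[0,1]+5,mb[-1,1]-5,4000)
    nn=np.stack([np.ones_like(t),-cs(t,1)],-1); nn/=np.linalg.norm(nn,axis=1)[:,None]
    a=np.radians(1.3377); c,q=np.cos(a),np.sin(a); Rt=np.array([[c,q],[-q,c]])
    p=(np.stack([cs(t),t],-1)@Rt+[4.4146,0])@Rb.T+ctr-[0,1.4]; n=nn@Rt@Rb.T
    s=np.r_[0,np.cumsum(np.linalg.norm(np.diff(p,axis=0),axis=1))]; return p,n,s,np.interp(mb[::-1,1],t[::-1],s[::-1])[::-1]
p,n,s,sm=build()
try: cmd=np.load("st.npy")
except Exception: cmd=np.array([559.16,112.05])
i=np.argmin(np.linalg.norm(p-cmd,axis=1)); b0=(cmd-p[i])@n[i]
o=get_obs(); f=o["ft_force"][:2]; e=o["ee_pos"][:2]; tg=np.array([n[i][1],-n[i][0]])
print("s %.1f  marks s"%s[i],sm.round(1),"b0 %.2f"%b0,"Fn %.1f Ft %.1f Fz %.1f"%(f@n[i],f@tg,o["ft_force"][2]),"meas: off %.2f defl n %.2f t %.2f"%((e-p[i])@n[i],(cmd-e)@n[i],(cmd-e)@tg),"z %.1f"%o["ee_pos"][2],"grip",round(o["width"],1),"t %.1f"%o["t"])
if len(sys.argv)>1:
    b1,ds,N=float(sys.argv[1]),float(sys.argv[2]),int(sys.argv[3]); Rt=np.array([[.1066,.9943],[.9943,-.1066]])
    for k in range(1,N+1):
        S=s[i]+ds*k; j=np.argmin(abs(s-S)); b=b0+(b1-b0)*min(1,k/3)
        d=(Rt@(p[j]+b*n[j]-cmd)).round(1); cmd=cmd+Rt.T@d; print("0, 0, 0, %.1f, %.1f, 0, 0,"%tuple(d),end=" ")
    print(); np.save("st.npy",cmd)
E
python3 tr.py -0.85 2 5
```

```text
s 3.5  marks s [  7.   35.6  61.4  92.9 124.2 152.5 179.9] b0 -0.59 Fn 2.1 Ft -0.7 Fz -1.5 meas: off -0.26 defl n -0.33 t -0.01 z 72.0 grip 20.0 t 12.5
0, 0, 0, -1.4, 1.4, 0, 0, 0, 0, 0, -1.4, 1.3, 0, 0, 0, 0, 0, -1.5, 1.3, 0, 0, 0, 0, 0, -1.5, 1.3, 0, 0, 0, 0, 0, -1.5, 1.3, 0, 0,
```

Call:
{"op": "jog_arm", "data": {"increments": [0, 0, 0, -1.4, 1.4, 0, 0, 0, 0, 0, -1.4, 1.3, 0, 0, 0, 0, 0, -1.5, 1.3, 0, 0, 0, 0, 0, -1.5, 1.3, 0, 0, 0, 0, 0, -1.5, 1.3, 0, 0]}}

```text
t: 13.12
ee_pos: [565.3, 104.1, 72.1]
orientation: [2.337, 2.099, 0.001]
ft_force: [0.9, 3.2, -1.3]
width: 20.0
grasp_force: 30.0
```

```bash
python3 tr.py
```

```text
s 13.5  marks s [  7.   35.6  61.4  92.9 124.2 152.5 179.9] b0 -0.84 Fn 2.5 Ft -2.2 Fz -1.3 meas: off -0.55 defl n -0.28 t -0.20 z 72.1 grip 20.0 t 13.1
```

```bash
python3 tr.py -1.1 2 5
```

```text
s 13.5  marks s [  7.   35.6  61.4  92.9 124.2 152.5 179.9] b0 -0.84 Fn 2.5 Ft -2.2 Fz -1.3 meas: off -0.55 defl n -0.28 t -0.20 z 72.1 grip 20.0 t 13.1
0, 0, 0, -1.6, 1.1, 0, 0, 0, 0, 0, -1.7, 1.1, 0, 0, 0, 0, 0, -1.7, 0.9, 0, 0, 0, 0, 0, -1.6, 1.0, 0, 0, 0, 0, 0, -1.8, 0.9, 0, 0,
```

Call:
{"op": "jog_arm", "data": {"increments": [0, 0, 0, -1.6, 1.1, 0, 0, 0, 0, 0, -1.7, 1.1, 0, 0, 0, 0, 0, -1.7, 0.9, 0, 0, 0, 0, 0, -1.6, 1.0, 0, 0, 0, 0, 0, -1.8, 0.9, 0, 0]}}

```text
t: 13.75
ee_pos: [569.3, 95.2, 72.0]
orientation: [2.337, 2.099, 0.001]
ft_force: [3.7, 3.2, -0.4]
width: 20.1
grasp_force: 30.0
```

```bash
python3 tr.py
```

```text
s 23.5  marks s [  7.   35.6  61.4  92.9 124.2 152.5 179.9] b0 -1.06 Fn 4.5 Ft -1.8 Fz -0.4 meas: off -0.78 defl n -0.28 t -0.05 z 72.0 grip 20.1 t 13.8
```

```bash
python3 tr.py -1.1 2 6
```

```text
s 23.5  marks s [  7.   35.6  61.4  92.9 124.2 152.5 179.9] b0 -1.06 Fn 4.5 Ft -1.8 Fz -0.4 meas: off -0.78 defl n -0.28 t -0.05 z 72.0 grip 20.1 t 13.8
0, 0, 0, -1.8, 0.8, 0, 0, 0, 0, 0, -1.8, 0.6, 0, 0, 0, 0, 0, -1.9, 0.6, 0, 0, 0, 0, 0, -1.8, 0.5, 0, 0, 0, 0, 0, -1.9, 0.4, 0, 0, 0, 0, 0, -2.0, 0.3, 0, 0,
```

Call:
{"op": "jog_arm", "data": {"increments": [0, 0, 0, -1.8, 0.8, 0, 0, 0, 0, 0, -1.8, 0.6, 0, 0, 0, 0, 0, -1.9, 0.6, 0, 0, 0, 0, 0, -1.8, 0.5, 0, 0, 0, 0, 0, -1.9, 0.4, 0, 0, 0, 0, 0, -2.0, 0.3, 0, 0]}}

```text
t: 14.5
ee_pos: [571.0, 83.6, 72.0]
orientation: [2.337, 2.1, -0.0]
ft_force: [4.7, 0.9, -0.9]
width: 20.2
grasp_force: 30.0
```

```bash
python3 tr.py; cp st.npy st0.npy; python3 tr.py -1.1 2 5
```

```text
s 35.5  marks s [  7.   35.6  61.4  92.9 124.2 152.5 179.9] b0 -1.07 Fn 4.7 Ft -0.9 Fz -0.9 meas: off -1.04 defl n -0.03 t -0.14 z 72.0 grip 20.2 t 14.5
s 35.5  marks s [  7.   35.6  61.4  92.9 124.2 152.5 179.9] b0 -1.07 Fn 4.7 Ft -0.9 Fz -0.9 meas: off -1.04 defl n -0.03 t -0.14 z 72.0 grip 20.2 t 14.5
0, 0, 0, -1.9, 0.2, 0, 0, 0, 0, 0, -2.0, 0.0, 0, 0, 0, 0, 0, -1.9, 0.0, 0, 0, 0, 0, 0, -2.0, -0.1, 0, 0, 0, 0, 0, -1.9, -0.2, 0, 0,
```

Call:
{"op": "jog_arm", "data": {"increments": [0, 0, 0, -1.9, 0.2, 0, 0, 0, 0, 0, -2.0, 0.0, 0, 0, 0, 0, 0, -1.9, 0.0, 0, 0, 0, 0, 0, -2.0, -0.1, 0, 0, 0, 0, 0, -1.9, -0.2, 0, 0]}}

```text
t: 15.12
ee_pos: [569.8, 73.9, 71.9]
orientation: [-2.337, -2.1, 0.0]
ft_force: [4.0, 0.2, -1.2]
width: 19.8
grasp_force: 30.0
```

```bash
python3 tr.py -1.1 2 5
```

```text
s 45.5  marks s [  7.   35.6  61.4  92.9 124.2 152.5 179.9] b0 -1.13 Fn 3.8 Ft -1.0 Fz -1.2 meas: off -1.20 defl n 0.08 t -0.20 z 71.9 grip 19.8 t 15.1
0, 0, 0, -2.0, -0.3, 0, 0, 0, 0, 0, -1.9, -0.3, 0, 0, 0, 0, 0, -1.9, -0.4, 0, 0, 0, 0, 0, -1.9, -0.5, 0, 0, 0, 0, 0, -1.9, -0.5, 0, 0,
```

Call:
{"op": "jog_arm", "data": {"increments": [0, 0, 0, -2.0, -0.3, 0, 0, 0, 0, 0, -1.9, -0.3, 0, 0, 0, 0, 0, -1.9, -0.4, 0, 0, 0, 0, 0, -1.9, -0.5, 0, 0, 0, 0, 0, -1.9, -0.5, 0, 0]}}

```text
t: 15.75
ee_pos: [566.6, 64.7, 71.9]
orientation: [-2.337, -2.1, 0.001]
ft_force: [2.8, 1.8, -0.7]
width: 20.1
grasp_force: 30.0
```

```bash
python3 tr.py; cp st.npy st0.npy; python3 tr.py -1.1 2 5; python3 tr.py -1.1 0 0 >/dev/null
```

```text
s 55.5  marks s [  7.   35.6  61.4  92.9 124.2 152.5 179.9] b0 -1.09 Fn 1.9 Ft -2.8 Fz -0.7 meas: off -1.25 defl n 0.16 t -0.17 z 71.9 grip 20.1 t 15.8
s 55.5  marks s [  7.   35.6  61.4  92.9 124.2 152.5 179.9] b0 -1.09 Fn 1.9 Ft -2.8 Fz -0.7 meas: off -1.25 defl n 0.16 t -0.17 z 71.9 grip 20.1 t 15.8
0, 0, 0, -1.9, -0.6, 0, 0, 0, 0, 0, -1.8, -0.6, 0, 0, 0, 0, 0, -1.9, -0.7, 0, 0, 0, 0, 0, -1.8, -0.7, 0, 0, 0, 0, 0, -1.9, -0.8, 0, 0,
```

```bash
cp st0.npy st.npy; python3 tr.py -1.35 2 5
```

```text
s 55.5  marks s [  7.   35.6  61.4  92.9 124.2 152.5 179.9] b0 -1.09 Fn 1.9 Ft -2.8 Fz -0.7 meas: off -1.25 defl n 0.16 t -0.17 z 71.9 grip 20.1 t 15.8
0, 0, 0, -1.9, -0.7, 0, 0, 0, 0, 0, -1.8, -0.7, 0, 0, 0, 0, 0, -1.8, -0.8, 0, 0, 0, 0, 0, -1.8, -0.7, 0, 0, 0, 0, 0, -1.9, -0.7, 0, 0,
```

Call:
{"op": "jog_arm", "data": {"increments": [0, 0, 0, -1.9, -0.7, 0, 0, 0, 0, 0, -1.8, -0.7, 0, 0, 0, 0, 0, -1.8, -0.8, 0, 0, 0, 0, 0, -1.8, -0.7, 0, 0, 0, 0, 0, -1.9, -0.7, 0, 0]}}

```text
t: 16.38
ee_pos: [562.2, 55.9, 72.0]
orientation: [-2.337, -2.1, 0.0]
ft_force: [1.1, 0.4, -0.5]
width: 20.1
grasp_force: 30.0
```

```bash
cp st.npy st0.npy; python3 tr.py -1.4 2 4
```

```text
s 65.6  marks s [  7.   35.6  61.4  92.9 124.2 152.5 179.9] b0 -1.30 Fn 0.8 Ft -0.9 Fz -0.5 meas: off -1.32 defl n 0.03 t -0.10 z 72.0 grip 20.1 t 16.4
0, 0, 0, -1.8, -0.8, 0, 0, 0, 0, 0, -1.8, -0.9, 0, 0, 0, 0, 0, -1.8, -0.9, 0, 0, 0, 0, 0, -1.8, -0.9, 0, 0,
```

Call:
{"op": "jog_arm", "data": {"increments": [0, 0, 0, 0.2, -0.4, 0, 0, 0, 0, 0, 0, 0, 0, 0]}}

```text
t: 16.62
ee_pos: [562.0, 55.9, 72.0]
orientation: [2.336, 2.1, -0.001]
ft_force: [3.5, -3.6, -0.7]
width: 19.9
grasp_force: 30.0
```

```bash
python3 - <<'E'
import numpy as np
c=np.load("st0.npy"); R=np.array([[.1066,.9943],[.9943,-.1066]]); np.save("st.npy",c+R.T@[.2,-.4])
E
cp st.npy st0.npy; python3 tr.py
```

```text
s 65.5  marks s [  7.   35.6  61.4  92.9 124.2 152.5 179.9] b0 -1.74 Fn 4.8 Ft 1.4 Fz -0.7 meas: off -1.51 defl n -0.23 t -0.27 z 72.0 grip 19.9 t 16.6
```

```bash
python3 tr.py -1.85 2 4
```

```text
s 65.5  marks s [  7.   35.6  61.4  92.9 124.2 152.5 179.9] b0 -1.74 Fn 4.8 Ft 1.4 Fz -0.7 meas: off -1.51 defl n -0.23 t -0.27 z 72.0 grip 19.9 t 16.6
0, 0, 0, -1.8, -0.8, 0, 0, 0, 0, 0, -1.8, -0.9, 0, 0, 0, 0, 0, -1.7, -0.9, 0, 0, 0, 0, 0, -1.8, -0.8, 0, 0,
```

Call:
{"op": "jog_arm", "data": {"increments": [0, 0, 0, -1.8, -0.8, 0, 0, 0, 0, 0, -1.8, -0.9, 0, 0, 0, 0, 0, -1.7, -0.9, 0, 0, 0, 0, 0, -1.8, -0.8, 0, 0]}}

```text
t: 17.12
ee_pos: [558.2, 49.6, 72.2]
orientation: [2.336, 2.099, 0.001]
ft_force: [5.1, -0.6, -0.9]
width: 19.7
grasp_force: 30.0
```

```bash
cp st.npy st0.npy; python3 tr.py -2.1 2 4
```

```text
s 73.5  marks s [  7.   35.6  61.4  92.9 124.2 152.5 179.9] b0 -1.82 Fn 4.6 Ft -2.2 Fz -0.9 meas: off -1.49 defl n -0.32 t 0.30 z 72.2 grip 19.7 t 17.1
0, 0, 0, -1.7, -1.0, 0, 0, 0, 0, 0, -1.7, -1.0, 0, 0, 0, 0, 0, -1.7, -1.0, 0, 0, 0, 0, 0, -1.8, -0.9, 0, 0,
```

```bash
cp st0.npy st.npy; python3 tr.py -1.8 2 4
```

```text
s 73.5  marks s [  7.   35.6  61.4  92.9 124.2 152.5 179.9] b0 -1.82 Fn 4.6 Ft -2.2 Fz -0.9 meas: off -1.49 defl n -0.32 t 0.30 z 72.2 grip 19.7 t 17.1
0, 0, 0, -1.7, -0.9, 0, 0, 0, 0, 0, -1.8, -0.9, 0, 0, 0, 0, 0, -1.8, -0.9, 0, 0, 0, 0, 0, -1.7, -1.0, 0, 0,
```

Call:
{"op": "jog_arm", "data": {"increments": [0, 0, 0, -1.7, -0.9, 0, 0, 0, 0, 0, -1.8, -0.9, 0, 0, 0, 0, 0, -1.8, -0.9, 0, 0, 0, 0, 0, -1.7, -1.0, 0, 0]}}

```text
t: 17.62
ee_pos: [553.8, 43.0, 72.2]
orientation: [2.336, 2.099, 0.001]
ft_force: [4.9, -0.9, -0.5]
width: 20.1
grasp_force: 30.0
```

```bash
cp st.npy st0.npy; python3 tr.py -1.9 2 4
```

```text
s 81.5  marks s [  7.   35.6  61.4  92.9 124.2 152.5 179.9] b0 -1.83 Fn 4.5 Ft -2.1 Fz -0.5 meas: off -1.48 defl n -0.35 t 0.26 z 72.2 grip 20.1 t 17.6
0, 0, 0, -1.7, -1.0, 0, 0, 0, 0, 0, -1.7, -1.0, 0, 0, 0, 0, 0, -1.8, -1.0, 0, 0, 0, 0, 0, -1.7, -1.0, 0, 0,
```

```bash
cp st0.npy st.npy; python3 tr.py -1.75 2 5
```

```text
s 81.5  marks s [  7.   35.6  61.4  92.9 124.2 152.5 179.9] b0 -1.83 Fn 4.5 Ft -2.1 Fz -0.5 meas: off -1.48 defl n -0.35 t 0.26 z 72.2 grip 20.1 t 17.6
0, 0, 0, -1.7, -0.9, 0, 0, 0, 0, 0, -1.8, -1.0, 0, 0, 0, 0, 0, -1.7, -0.9, 0, 0, 0, 0, 0, -1.8, -1.0, 0, 0, 0, 0, 0, -1.7, -1.0, 0, 0,
```

Call:
{"op": "jog_arm", "data": {"increments": [0, 0, 0, -1.7, -0.9, 0, 0, 0, 0, 0, -1.8, -1.0, 0, 0, 0, 0, 0, -1.7, -0.9, 0, 0, 0, 0, 0, -1.8, -1.0, 0, 0, 0, 0, 0, -1.7, -1.0, 0, 0]}}

```text
t: 18.25
ee_pos: [547.9, 34.8, 72.1]
orientation: [2.337, 2.099, 0.001]
ft_force: [5.7, -1.2, -0.7]
width: 20.1
grasp_force: 30.0
```

```bash
cp st.npy st0.npy; python3 tr.py -1.8 2 5
```

```text
s 91.5  marks s [  7.   35.6  61.4  92.9 124.2 152.5 179.9] b0 -1.74 Fn 5.3 Ft -2.4 Fz -0.7 meas: off -1.51 defl n -0.22 t 0.14 z 72.1 grip 20.1 t 18.2
0, 0, 0, -1.7, -1.0, 0, 0, 0, 0, 0, -1.8, -1.1, 0, 0, 0, 0, 0, -1.7, -0.9, 0, 0, 0, 0, 0, -1.7, -1.1, 0, 0, 0, 0, 0, -1.8, -1.0, 0, 0,
```

Fn is 5.3 N and rising, so I'll ease off a little.

```bash
cp st0.npy st.npy; python3 tr.py -1.55 2 5
```

```text
s 91.5  marks s [  7.   35.6  61.4  92.9 124.2 152.5 179.9] b0 -1.74 Fn 5.3 Ft -2.4 Fz -0.7 meas: off -1.51 defl n -0.22 t 0.14 z 72.1 grip 20.1 t 18.2
0, 0, 0, -1.8, -1.0, 0, 0, 0, 0, 0, -1.8, -0.9, 0, 0, 0, 0, 0, -1.7, -0.9, 0, 0, 0, 0, 0, -1.7, -1.0, 0, 0, 0, 0, 0, -1.8, -1.0, 0, 0,
```

Call:
{"op": "jog_arm", "data": {"increments": [0, 0, 0, -1.8, -1.0, 0, 0, 0, 0, 0, -1.8, -0.9, 0, 0, 0, 0, 0, -1.7, -0.9, 0, 0, 0, 0, 0, -1.7, -1.0, 0, 0, 0, 0, 0, -1.8, -1.0, 0, 0]}}

```text
t: 18.88
ee_pos: [541.9, 26.6, 72.0]
orientation: [2.337, 2.1, 0.0]
ft_force: [4.7, -0.9, -1.3]
width: 20.0
grasp_force: 30.0
```

```bash
cp st.npy st0.npy; for b in -1.7 -1.55 -1.4; do cp st0.npy st.npy; echo b $b; python3 tr.py $b 2 5; cp st.npy st$b.npy; done
```

```text
b -1.7
s 101.5  marks s [  7.   35.6  61.4  92.9 124.2 152.5 179.9] b0 -1.51 Fn 4.4 Ft -2.0 Fz -1.3 meas: off -1.56 defl n 0.06 t -0.02 z 72.0 grip 20.0 t 18.9
0, 0, 0, -1.7, -1.1, 0, 0, 0, 0, 0, -1.7, -1.0, 0, 0, 0, 0, 0, -1.7, -1.0, 0, 0, 0, 0, 0, -1.8, -1.0, 0, 0, 0, 0, 0, -1.8, -1.0, 0, 0, 
b -1.55
s 101.5  marks s [  7.   35.6  61.4  92.9 124.2 152.5 179.9] b0 -1.51 Fn 4.4 Ft -2.0 Fz -1.3 meas: off -1.56 defl n 0.06 t -0.02 z 72.0 grip 20.0 t 18.9
0, 0, 0, -1.7, -1.0, 0, 0, 0, 0, 0, -1.8, -1.0, 0, 0, 0, 0, 0, -1.7, -1.0, 0, 0, 0, 0, 0, -1.8, -1.0, 0, 0, 0, 0, 0, -1.8, -0.9, 0, 0, 
b -1.4
s 101.5  marks s [  7.   35.6  61.4  92.9 124.2 152.5 179.9] b0 -1.51 Fn 4.4 Ft -2.0 Fz -1.3 meas: off -1.56 defl n 0.06 t -0.02 z 72.0 grip 20.0 t 18.9
0, 0, 0, -1.8, -1.0, 0, 0, 0, 0, 0, -1.7, -0.9, 0, 0, 0, 0, 0, -1.8, -1.0, 0, 0, 0, 0, 0, -1.7, -0.9, 0, 0, 0, 0, 0, -1.8, -1.0, 0, 0,
```

Call:
{"op": "jog_arm", "data": {"increments": [0, 0, 0, -1.7, -1.0, 0, 0, 0, 0, 0, -1.8, -1.0, 0, 0, 0, 0, 0, -1.7, -1.0, 0, 0, 0, 0, 0, -1.8, -1.0, 0, 0, 0, 0, 0, -1.8, -0.9, 0, 0]}}

```text
t: 19.5
ee_pos: [535.9, 18.3, 71.9]
orientation: [-2.337, -2.099, 0.0]
ft_force: [4.3, -0.1, -1.0]
width: 19.8
grasp_force: 30.0
```

```bash
cp st-1.55.npy st0.npy; for b in -1.9 -1.7 -1.55 -1.4; do cp st0.npy st.npy; echo b $b; python3 tr.py $b 2 5; cp st.npy st$b.npy; done
```

```text
b -1.9
s 111.5  marks s [  7.   35.6  61.4  92.9 124.2 152.5 179.9] b0 -1.48 Fn 3.6 Ft -2.3 Fz -1.0 meas: off -1.66 defl n 0.17 t -0.16 z 71.9 grip 19.8 t 19.5
0, 0, 0, -1.7, -1.1, 0, 0, 0, 0, 0, -1.7, -1.0, 0, 0, 0, 0, 0, -1.7, -1.1, 0, 0, 0, 0, 0, -1.8, -0.9, 0, 0, 0, 0, 0, -1.8, -0.9, 0, 0, 
b -1.7
s 111.5  marks s [  7.   35.6  61.4  92.9 124.2 152.5 179.9] b0 -1.48 Fn 3.6 Ft -2.3 Fz -1.0 meas: off -1.66 defl n 0.17 t -0.16 z 71.9 grip 19.8 t 19.5
0, 0, 0, -1.7, -1.0, 0, 0, 0, 0, 0, -1.8, -1.0, 0, 0, 0, 0, 0, -1.7, -1.0, 0, 0, 0, 0, 0, -1.8, -0.9, 0, 0, 0, 0, 0, -1.8, -0.9, 0, 0, 
b -1.55
s 111.5  marks s [  7.   35.6  61.4  92.9 124.2 152.5 179.9] b0 -1.48 Fn 3.6 Ft -2.3 Fz -1.0 meas: off -1.66 defl n 0.17 t -0.16 z 71.9 grip 19.8 t 19.5
0, 0, 0, -1.8, -1.0, 0, 0, 0, 0, 0, -1.7, -0.9, 0, 0, 0, 0, 0, -1.8, -1.0, 0, 0, 0, 0, 0, -1.8, -0.9, 0, 0, 0, 0, 0, -1.8, -0.9, 0, 0, 
b -1.4
s 111.5  marks s [  7.   35.6  61.4  92.9 124.2 152.5 179.9] b0 -1.48 Fn 3.6 Ft -2.3 Fz -1.0 meas: off -1.66 defl n 0.17 t -0.16 z 71.9 grip 19.8 t 19.5
0, 0, 0, -1.8, -0.9, 0, 0, 0, 0, 0, -1.7, -0.9, 0, 0, 0, 0, 0, -1.8, -0.9, 0, 0, 0, 0, 0, -1.8, -0.9, 0, 0, 0, 0, 0, -1.9, -0.9, 0, 0,
```

Call:
{"op": "jog_arm", "data": {"increments": [0, 0, 0, -1.7, -1.0, 0, 0, 0, 0, 0, -1.8, -1.0, 0, 0, 0, 0, 0, -1.7, -1.0, 0, 0, 0, 0, 0, -1.8, -0.9, 0, 0, 0, 0, 0, -1.8, -0.9, 0, 0]}}

```text
t: 20.12
ee_pos: [530.3, 10.1, 72.0]
orientation: [-2.337, -2.1, 0.0]
ft_force: [3.6, 0.3, -1.1]
width: 19.5
grasp_force: 30.0
```

```bash
cp st-1.7.npy st0.npy; for b in -2.1 -1.9 -1.7 -1.5; do cp st0.npy st.npy; echo b $b; python3 tr.py $b 2 5; cp st.npy st$b.npy; done
```

```text
b -2.1
s 121.4  marks s [  7.   35.6  61.4  92.9 124.2 152.5 179.9] b0 -1.71 Fn 2.9 Ft -2.2 Fz -1.1 meas: off -1.80 defl n 0.10 t -0.10 z 72.0 grip 19.5 t 20.1
0, 0, 0, -1.8, -1.0, 0, 0, 0, 0, 0, -1.7, -1.0, 0, 0, 0, 0, 0, -1.8, -0.9, 0, 0, 0, 0, 0, -1.9, -0.8, 0, 0, 0, 0, 0, -1.9, -0.8, 0, 0, 
b -1.9
s 121.4  marks s [  7.   35.6  61.4  92.9 124.2 152.5 179.9] b0 -1.71 Fn 2.9 Ft -2.2 Fz -1.1 meas: off -1.80 defl n 0.10 t -0.10 z 72.0 grip 19.5 t 20.1
0, 0, 0, -1.8, -0.9, 0, 0, 0, 0, 0, -1.8, -0.9, 0, 0, 0, 0, 0, -1.8, -0.9, 0, 0, 0, 0, 0, -1.9, -0.8, 0, 0, 0, 0, 0, -1.9, -0.8, 0, 0, 
b -1.7
s 121.4  marks s [  7.   35.6  61.4  92.9 124.2 152.5 179.9] b0 -1.71 Fn 2.9 Ft -2.2 Fz -1.1 meas: off -1.80 defl n 0.10 t -0.10 z 72.0 grip 19.5 t 20.1
0, 0, 0, -1.8, -0.9, 0, 0, 0, 0, 0, -1.9, -0.8, 0, 0, 0, 0, 0, -1.8, -0.8, 0, 0, 0, 0, 0, -1.9, -0.8, 0, 0, 0, 0, 0, -1.9, -0.8, 0, 0, 
b -1.5
s 121.4  marks s [  7.   35.6  61.4  92.9 124.2 152.5 179.9] b0 -1.71 Fn 2.9 Ft -2.2 Fz -1.1 meas: off -1.80 defl n 0.10 t -0.10 z 72.0 grip 19.5 t 20.1
0, 0, 0, -1.9, -0.8, 0, 0, 0, 0, 0, -1.8, -0.8, 0, 0, 0, 0, 0, -1.9, -0.8, 0, 0, 0, 0, 0, -1.9, -0.8, 0, 0, 0, 0, 0, -1.8, -0.7, 0, 0,
```

Call:
{"op": "jog_arm", "data": {"increments": [0, 0, 0, -1.8, -1.0, 0, 0, 0, 0, 0, -1.7, -1.0, 0, 0, 0, 0, 0, -1.8, -0.9, 0, 0, 0, 0, 0, -1.9, -0.8, 0, 0, 0, 0, 0, -1.9, -0.8, 0, 0]}}

```text
t: 20.75
ee_pos: [525.1, 1.5, 72.0]
orientation: [2.337, 2.099, 0.0]
ft_force: [4.1, -0.0, -1.4]
width: 20.0
grasp_force: 30.0
```

```bash
cp st-2.1.npy st0.npy; for b in -2.4 -2.2 -2.0 -1.8; do cp st0.npy st.npy; echo b $b; python3 tr.py $b 2 5; cp st.npy st$b.npy; done
```

```text
b -2.4
s 131.5  marks s [  7.   35.6  61.4  92.9 124.2 152.5 179.9] b0 -2.12 Fn 3.6 Ft -1.9 Fz -1.4 meas: off -2.01 defl n -0.11 t 0.03 z 72.0 grip 20.0 t 20.8
0, 0, 0, -1.8, -0.8, 0, 0, 0, 0, 0, -2.0, -0.8, 0, 0, 0, 0, 0, -1.9, -0.8, 0, 0, 0, 0, 0, -1.9, -0.5, 0, 0, 0, 0, 0, -2.1, -0.6, 0, 0, 
b -2.2
s 131.5  marks s [  7.   35.6  61.4  92.9 124.2 152.5 179.9] b0 -2.12 Fn 3.6 Ft -1.9 Fz -1.4 meas: off -2.01 defl n -0.11 t 0.03 z 72.0 grip 20.0 t 20.8
0, 0, 0, -1.9, -0.7, 0, 0, 0, 0, 0, -1.9, -0.8, 0, 0, 0, 0, 0, -2.0, -0.7, 0, 0, 0, 0, 0, -1.9, -0.6, 0, 0, 0, 0, 0, -2.0, -0.5, 0, 0, 
b -2.0
s 131.5  marks s [  7.   35.6  61.4  92.9 124.2 152.5 179.9] b0 -2.12 Fn 3.6 Ft -1.9 Fz -1.4 meas: off -2.01 defl n -0.11 t 0.03 z 72.0 grip 20.0 t 20.8
0, 0, 0, -1.9, -0.7, 0, 0, 0, 0, 0, -1.9, -0.6, 0, 0, 0, 0, 0, -2.0, -0.7, 0, 0, 0, 0, 0, -2.0, -0.6, 0, 0, 0, 0, 0, -2.0, -0.5, 0, 0, 
b -1.8
s 131.5  marks s [  7.   35.6  61.4  92.9 124.2 152.5 179.9] b0 -2.12 Fn 3.6 Ft -1.9 Fz -1.4 meas: off -2.01 defl n -0.11 t 0.03 z 72.0 grip 20.0 t 20.8
0, 0, 0, -1.9, -0.6, 0, 0, 0, 0, 0, -2.0, -0.6, 0, 0, 0, 0, 0, -2.0, -0.6, 0, 0, 0, 0, 0, -1.9, -0.6, 0, 0, 0, 0, 0, -2.0, -0.5, 0, 0,
```

Call:
{"op": "jog_arm", "data": {"increments": [0, 0, 0, -1.8, -0.8, 0, 0, 0, 0, 0, -2.0, -0.8, 0, 0, 0, 0, 0, -1.9, -0.8, 0, 0, 0, 0, 0, -1.9, -0.5, 0, 0, 0, 0, 0, -2.1, -0.6, 0, 0]}}

```text
t: 21.38
ee_pos: [520.7, -7.7, 72.1]
orientation: [2.337, 2.099, 0.001]
ft_force: [5.4, 1.3, -0.1]
width: 19.8
grasp_force: 30.0
```

```bash
cp st-2.4.npy st0.npy; for b in -2.8 -2.6 -2.4 -2.2; do cp st0.npy st.npy; echo b $b; python3 tr.py $b 2 4; cp st.npy st$b.npy; done
```

```text
b -2.8
s 141.5  marks s [  7.   35.6  61.4  92.9 124.2 152.5 179.9] b0 -2.38 Fn 4.6 Ft -3.1 Fz -0.1 meas: off -2.16 defl n -0.22 t 0.14 z 72.1 grip 19.8 t 21.4
0, 0, 0, -2.0, -0.6, 0, 0, 0, 0, 0, -2.0, -0.6, 0, 0, 0, 0, 0, -2.1, -0.5, 0, 0, 0, 0, 0, -2.1, -0.3, 0, 0, 
b -2.6
s 141.5  marks s [  7.   35.6  61.4  92.9 124.2 152.5 179.9] b0 -2.38 Fn 4.6 Ft -3.1 Fz -0.1 meas: off -2.16 defl n -0.22 t 0.14 z 72.1 grip 19.8 t 21.4
0, 0, 0, -2.0, -0.6, 0, 0, 0, 0, 0, -2.0, -0.5, 0, 0, 0, 0, 0, -2.1, -0.4, 0, 0, 0, 0, 0, -2.1, -0.3, 0, 0, 
b -2.4
s 141.5  marks s [  7.   35.6  61.4  92.9 124.2 152.5 179.9] b0 -2.38 Fn 4.6 Ft -3.1 Fz -0.1 meas: off -2.16 defl n -0.22 t 0.14 z 72.1 grip 19.8 t 21.4
0, 0, 0, -2.0, -0.5, 0, 0, 0, 0, 0, -2.1, -0.4, 0, 0, 0, 0, 0, -2.0, -0.4, 0, 0, 0, 0, 0, -2.1, -0.3, 0, 0, 
b -2.2
s 141.5  marks s [  7.   35.6  61.4  92.9 124.2 152.5 179.9] b0 -2.38 Fn 4.6 Ft -3.1 Fz -0.1 meas: off -2.16 defl n -0.22 t 0.14 z 72.1 grip 19.8 t 21.4
0, 0, 0, -2.1, -0.4, 0, 0, 0, 0, 0, -2.0, -0.4, 0, 0, 0, 0, 0, -2.1, -0.3, 0, 0, 0, 0, 0, -2.0, -0.3, 0, 0,
```

Call:
{"op": "jog_arm", "data": {"increments": [0, 0, 0, -2.0, -0.5, 0, 0, 0, 0, 0, -2.1, -0.4, 0, 0, 0, 0, 0, -2.0, -0.4, 0, 0, 0, 0, 0, -2.1, -0.3, 0, 0]}}

```text
t: 21.88
ee_pos: [518.2, -15.5, 72.0]
orientation: [2.337, 2.099, 0.001]
ft_force: [5.4, 1.5, -0.1]
width: 20.0
grasp_force: 30.0
```

```bash
cp st-2.4.npy st0.npy; for b in -2.7 -2.5 -2.3 -2.1; do cp st0.npy st.npy; echo b $b; python3 tr.py $b 2 4; cp st.npy st$b.npy; done
```

```text
b -2.7
s 149.5  marks s [  7.   35.6  61.4  92.9 124.2 152.5 179.9] b0 -2.42 Fn 4.9 Ft -2.7 Fz -0.1 meas: off -2.30 defl n -0.12 t 0.17 z 72.0 grip 20.0 t 21.9
0, 0, 0, -2.1, -0.3, 0, 0, 0, 0, 0, -2.1, -0.2, 0, 0, 0, 0, 0, -2.1, -0.1, 0, 0, 0, 0, 0, -2.2, 0.1, 0, 0, 
b -2.5
s 149.5  marks s [  7.   35.6  61.4  92.9 124.2 152.5 179.9] b0 -2.42 Fn 4.9 Ft -2.7 Fz -0.1 meas: off -2.30 defl n -0.12 t 0.17 z 72.0 grip 20.0 t 21.9
0, 0, 0, -2.1, -0.2, 0, 0, 0, 0, 0, -2.1, -0.2, 0, 0, 0, 0, 0, -2.1, 0.0, 0, 0, 0, 0, 0, -2.2, 0.1, 0, 0, 
b -2.3
s 149.5  marks s [  7.   35.6  61.4  92.9 124.2 152.5 179.9] b0 -2.42 Fn 4.9 Ft -2.7 Fz -0.1 meas: off -2.30 defl n -0.12 t 0.17 z 72.0 grip 20.0 t 21.9
0, 0, 0, -2.1, -0.2, 0, 0, 0, 0, 0, -2.1, -0.0, 0, 0, 0, 0, 0, -2.1, 0.0, 0, 0, 0, 0, 0, -2.1, 0.1, 0, 0, 
b -2.1
s 149.5  marks s [  7.   35.6  61.4  92.9 124.2 152.5 179.9] b0 -2.42 Fn 4.9 Ft -2.7 Fz -0.1 meas: off -2.30 defl n -0.12 t 0.17 z 72.0 grip 20.0 t 21.9
0, 0, 0, -2.1, -0.1, 0, 0, 0, 0, 0, -2.1, 0.0, 0, 0, 0, 0, 0, -2.1, 0.1, 0, 0, 0, 0, 0, -2.1, 0.1, 0, 0,
```

Call:
{"op": "jog_arm", "data": {"increments": [0, 0, 0, -2.1, -0.2, 0, 0, 0, 0, 0, -2.1, 0, 0, 0, 0, 0, 0, -2.1, 0, 0, 0, 0, 0, 0, -2.1, 0.1, 0, 0]}}

```text
t: 22.38
ee_pos: [517.0, -23.8, 72.0]
orientation: [-2.337, -2.099, -0.0]
ft_force: [4.9, 2.0, -0.9]
width: 20.0
grasp_force: 30.0
```

```bash
cp st-2.3.npy st0.npy; for b in -2.7 -2.5 -2.3 -2.1; do cp st0.npy st.npy; echo b $b; python3 tr.py $b 2 4; cp st.npy st$b.npy; done
```

```text
b -2.7
s 157.5  marks s [  7.   35.6  61.4  92.9 124.2 152.5 179.9] b0 -2.31 Fn 4.8 Ft -2.2 Fz -0.9 meas: off -2.35 defl n 0.04 t 0.25 z 72.0 grip 20.0 t 22.4
0, 0, 0, -2.1, 0.1, 0, 0, 0, 0, 0, -2.2, 0.2, 0, 0, 0, 0, 0, -2.1, 0.3, 0, 0, 0, 0, 0, -2.1, 0.5, 0, 0, 
b -2.5
s 157.5  marks s [  7.   35.6  61.4  92.9 124.2 152.5 179.9] b0 -2.31 Fn 4.8 Ft -2.2 Fz -0.9 meas: off -2.35 defl n 0.04 t 0.25 z 72.0 grip 20.0 t 22.4
0, 0, 0, -2.1, 0.1, 0, 0, 0, 0, 0, -2.1, 0.3, 0, 0, 0, 0, 0, -2.1, 0.4, 0, 0, 0, 0, 0, -2.1, 0.5, 0, 0, 
b -2.3
s 157.5  marks s [  7.   35.6  61.4  92.9 124.2 152.5 179.9] b0 -2.31 Fn 4.8 Ft -2.2 Fz -0.9 meas: off -2.35 defl n 0.04 t 0.25 z 72.0 grip 20.0 t 22.4
0, 0, 0, -2.1, 0.2, 0, 0, 0, 0, 0, -2.1, 0.3, 0, 0, 0, 0, 0, -2.1, 0.5, 0, 0, 0, 0, 0, -2.0, 0.5, 0, 0, 
b -2.1
s 157.5  marks s [  7.   35.6  61.4  92.9 124.2 152.5 179.9] b0 -2.31 Fn 4.8 Ft -2.2 Fz -0.9 meas: off -2.35 defl n 0.04 t 0.25 z 72.0 grip 20.0 t 22.4
0, 0, 0, -2.1, 0.3, 0, 0, 0, 0, 0, -2.1, 0.4, 0, 0, 0, 0, 0, -2.1, 0.5, 0, 0, 0, 0, 0, -2.0, 0.5, 0, 0,
```

Call:
{"op": "jog_arm", "data": {"increments": [0, 0, 0, -2.1, 0.3, 0, 0, 0, 0, 0, -2.1, 0.4, 0, 0, 0, 0, 0, -2.1, 0.5, 0, 0, 0, 0, 0, -2.0, 0.5, 0, 0]}}

```text
t: 22.88
ee_pos: [517.6, -32.1, 71.9]
orientation: [-2.337, -2.099, -0.0]
ft_force: [4.3, 4.2, -0.8]
width: 20.0
grasp_force: 30.0
```

```bash
cp st-2.1.npy st0.npy; for b in -2.5 -2.3 -2.1 -1.9 -1.7; do cp st0.npy st.npy; echo b $b; python3 tr.py $b 2 4; cp st.npy st$b.npy; done
```

```text
b -2.5
s 165.5  marks s [  7.   35.6  61.4  92.9 124.2 152.5 179.9] b0 -2.11 Fn 5.0 Ft -3.4 Fz -0.8 meas: off -2.29 defl n 0.18 t 0.39 z 71.9 grip 20.0 t 22.9
0, 0, 0, -2.1, 0.5, 0, 0, 0, 0, 0, -2.0, 0.7, 0, 0, 0, 0, 0, -2.0, 0.7, 0, 0, 0, 0, 0, -1.9, 1.0, 0, 0, 
b -2.3
s 165.5  marks s [  7.   35.6  61.4  92.9 124.2 152.5 179.9] b0 -2.11 Fn 5.0 Ft -3.4 Fz -0.8 meas: off -2.29 defl n 0.18 t 0.39 z 71.9 grip 20.0 t 22.9
0, 0, 0, -2.0, 0.6, 0, 0, 0, 0, 0, -2.0, 0.7, 0, 0, 0, 0, 0, -2.0, 0.8, 0, 0, 0, 0, 0, -1.9, 1.0, 0, 0, 
b -2.1
s 165.5  marks s [  7.   35.6  61.4  92.9 124.2 152.5 179.9] b0 -2.11 Fn 5.0 Ft -3.4 Fz -0.8 meas: off -2.29 defl n 0.18 t 0.39 z 71.9 grip 20.0 t 22.9
0, 0, 0, -2.0, 0.7, 0, 0, 0, 0, 0, -2.0, 0.7, 0, 0, 0, 0, 0, -1.9, 0.9, 0, 0, 0, 0, 0, -1.9, 1.0, 0, 0, 
b -1.9
s 165.5  marks s [  7.   35.6  61.4  92.9 124.2 152.5 179.9] b0 -2.11 Fn 5.0 Ft -3.4 Fz -0.8 meas: off -2.29 defl n 0.18 t 0.39 z 71.9 grip 20.0 t 22.9
0, 0, 0, -2.0, 0.7, 0, 0, 0, 0, 0, -1.9, 0.9, 0, 0, 0, 0, 0, -1.9, 0.9, 0, 0, 0, 0, 0, -1.9, 0.9, 0, 0, 
b -1.7
s 165.5  marks s [  7.   35.6  61.4  92.9 124.2 152.5 179.9] b0 -2.11 Fn 5.0 Ft -3.4 Fz -0.8 meas: off -2.29 defl n 0.18 t 0.39 z 71.9 grip 20.0 t 22.9
0, 0, 0, -2.0, 0.8, 0, 0, 0, 0, 0, -1.9, 0.9, 0, 0, 0, 0, 0, -1.8, 1.0, 0, 0, 0, 0, 0, -1.9, 0.9, 0, 0,
```

Call:
{"op": "jog_arm", "data": {"increments": [0, 0, 0, -2.0, 0.7, 0, 0, 0, 0, 0, -1.9, 0.9, 0, 0, 0, 0, 0, -1.9, 0.9, 0, 0, 0, 0, 0, -1.9, 0.9, 0, 0]}}

```text
t: 23.38
ee_pos: [520.0, -40.2, 71.8]
orientation: [-2.336, -2.098, 0.0]
ft_force: [4.4, 4.8, -2.1]
width: 19.9
grasp_force: 30.0
```

```bash
cp st-1.9.npy st0.npy; for b in -2.2 -2.0 -1.8 -1.6 -1.4; do cp st0.npy st.npy; echo b $b; python3 tr.py $b 2 4; cp st.npy st$b.npy; done
```

```text
b -2.2
s 173.5  marks s [  7.   35.6  61.4  92.9 124.2 152.5 179.9] b0 -1.93 Fn 5.9 Ft -2.8 Fz -2.1 meas: off -2.17 defl n 0.24 t 0.46 z 71.8 grip 19.9 t 23.4
0, 0, 0, -1.8, 1.0, 0, 0, 0, 0, 0, -1.9, 1.0, 0, 0, 0, 0, 0, -1.7, 1.2, 0, 0, 0, 0, 0, -1.7, 1.3, 0, 0, 
b -2.0
s 173.5  marks s [  7.   35.6  61.4  92.9 124.2 152.5 179.9] b0 -1.93 Fn 5.9 Ft -2.8 Fz -2.1 meas: off -2.17 defl n 0.24 t 0.46 z 71.8 grip 19.9 t 23.4
0, 0, 0, -1.8, 1.0, 0, 0, 0, 0, 0, -1.8, 1.1, 0, 0, 0, 0, 0, -1.7, 1.2, 0, 0, 0, 0, 0, -1.6, 1.3, 0, 0, 
b -1.8
s 173.5  marks s [  7.   35.6  61.4  92.9 124.2 152.5 179.9] b0 -1.93 Fn 5.9 Ft -2.8 Fz -2.1 meas: off -2.17 defl n 0.24 t 0.46 z 71.8 grip 19.9 t 23.4
0, 0, 0, -1.8, 1.1, 0, 0, 0, 0, 0, -1.7, 1.1, 0, 0, 0, 0, 0, -1.7, 1.3, 0, 0, 0, 0, 0, -1.6, 1.3, 0, 0, 
b -1.6
s 173.5  marks s [  7.   35.6  61.4  92.9 124.2 152.5 179.9] b0 -1.93 Fn 5.9 Ft -2.8 Fz -2.1 meas: off -2.17 defl n 0.24 t 0.46 z 71.8 grip 19.9 t 23.4
0, 0, 0, -1.7, 1.1, 0, 0, 0, 0, 0, -1.7, 1.3, 0, 0, 0, 0, 0, -1.6, 1.2, 0, 0, 0, 0, 0, -1.7, 1.3, 0, 0, 
b -1.4
s 173.5  marks s [  7.   35.6  61.4  92.9 124.2 152.5 179.9] b0 -1.93 Fn 5.9 Ft -2.8 Fz -2.1 meas: off -2.17 defl n 0.24 t 0.46 z 71.8 grip 19.9 t 23.4
0, 0, 0, -1.7, 1.2, 0, 0, 0, 0, 0, -1.7, 1.3, 0, 0, 0, 0, 0, -1.5, 1.3, 0, 0, 0, 0, 0, -1.7, 1.3, 0, 0,
```

Call:
{"op": "jog_arm", "data": {"increments": [0, 0, 0, -1.7, 1.2, 0, 0, 0, 0, 0, -1.7, 1.3, 0, 0, 0, 0, 0, -1.5, 1.3, 0, 0, 0, 0, 0, -1.7, 1.3, 0, 0]}}

```text
t: 23.88
ee_pos: [524.2, -47.7, 71.8]
orientation: [-2.336, -2.099, 0.002]
ft_force: [1.2, 1.8, -0.3]
width: 19.9
grasp_force: 30.0
```

```bash
cp st-1.4.npy st0.npy; for b in -1.5 -1.2 -0.9; do cp st0.npy st.npy; echo b $b; python3 tr.py $b 1.4 3; cp st.npy st$b.npy; done
```

```text
b -1.5
s 181.5  marks s [  7.   35.6  61.4  92.9 124.2 152.5 179.9] b0 -1.41 Fn 2.0 Ft -0.9 Fz -0.3 meas: off -1.90 defl n 0.49 t 0.19 z 71.8 grip 19.9 t 23.9
0, 0, 0, -1.1, 0.9, 0, 0, 0, 0, 0, -1.1, 0.9, 0, 0, 0, 0, 0, -1.1, 1.0, 0, 0, 
b -1.2
s 181.5  marks s [  7.   35.6  61.4  92.9 124.2 152.5 179.9] b0 -1.41 Fn 2.0 Ft -0.9 Fz -0.3 meas: off -1.90 defl n 0.49 t 0.19 z 71.8 grip 19.9 t 23.9
0, 0, 0, -1.0, 1.0, 0, 0, 0, 0, 0, -1.1, 1.0, 0, 0, 0, 0, 0, -1.0, 1.0, 0, 0, 
b -0.9
s 181.5  marks s [  7.   35.6  61.4  92.9 124.2 152.5 179.9] b0 -1.41 Fn 2.0 Ft -0.9 Fz -0.3 meas: off -1.90 defl n 0.49 t 0.19 z 71.8 grip 19.9 t 23.9
0, 0, 0, -1.0, 1.0, 0, 0, 0, 0, 0, -1.0, 1.1, 0, 0, 0, 0, 0, -0.9, 1.1, 0, 0,
```

Call:
{"op": "jog_arm", "data": {"increments": [0, 0, 0, -1.1, 0.9, 0, 0, 0, 0, 0, -1.1, 0.9, 0, 0, 0, 0, 0, -1.1, 1.0, 0, 0]}}

```text
t: 24.25
ee_pos: [527.0, -51.2, 71.9]
orientation: [-2.337, -2.1, 0.001]
ft_force: [1.0, 0.7, -0.9]
width: 20.4
grasp_force: 30.0
```

```bash
cp st-1.5.npy st0.npy; cp st0.npy st.npy;  python3 tr.py; python3 - <<'E'
from h import *
T=tool(); print(T.round(4)); plan([468.7,-305.2,61.9],-6.12)
im=get_image("side"); cv2.imwrite("pics/s5.png",cv2.resize(im["pixels"][150:330,180:360],(720,720)[:2])[:600])
E
```

```text
s 185.7  marks s [  7.   35.6  61.4  92.9 124.2 152.5 179.9] b0 -1.49 Fn 1.2 Ft 0.0 Fz -0.9 meas: off -1.71 defl n 0.21 t 0.07 z 71.9 grip 20.4 t 24.2
[[ 1.06600e-01  9.94300e-01 -5.00000e-04  5.26970e+02]
 [ 9.94300e-01 -1.06600e-01 -1.00000e-04 -5.12480e+01]
 [-1.00000e-04 -5.00000e-04 -1.00000e+00  7.19009e+01]
 [ 0.00000e+00  0.00000e+00  0.00000e+00  1.00000e+00]]
tool now [527.  -51.2  71.9] tool-y yaw -6.12 tilt [-5.e-04 -1.e-04 -1.e+00]  d_tool [-258.7  -30.9   10.1]  dyaw world -0.0 (tool z turn = 0.00)
```

View pics/s5.png

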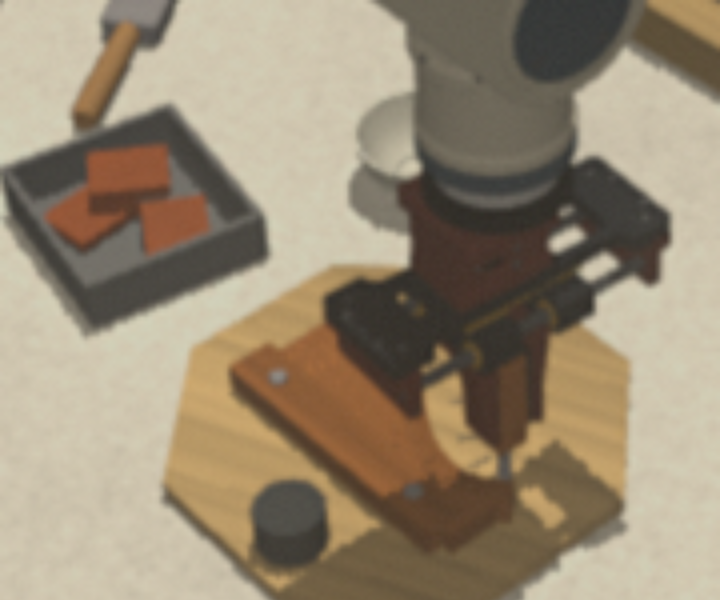

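The picture shows the rod at about (503,465), against the narrow end of the template and past tick 7. Nothing else has moved. I'll back off, lift, and return above the hole.

Call:
{"op": "jog_arm", "data": {"increments": [0, 0, 0, 10, 11, 0, 0, 0, 0, 0, 0, 0, -50, 0, 0, 0, 0, 0, 0, -50, 0, 0, 0, 0, -44.8, -7.0, 0, 0, 0, 0, 0, -44.8, -7.0, 0, 0, 0, 0, 0, -44.8, -7.0, 0, 0, 0, 0, 0, -44.8, -7.0, 0, 0, 0, 0, 0, -44.8, -7.0, 0, 0, 0, 0, 0, -44.8, -7.0, 0, 0, 0, 0, 0, 0, 0, 0, 0, 0, 0, 0, 0, 0, 0, 0]}}

```text
t: 25.68
ee_pos: [469.0, -304.7, 171.8]
orientation: [-2.337, -2.099, 0.0]
ft_force: [-0.3, 0.4, -0.5]
width: 19.9
grasp_force: 30.0
```

Call:
{"op": "jog_arm", "data": {"increments": [0, 0, 0, 0, 0, 0, 0, 0, 0, 0, 0, 0, 0, 0]}}

```text
t: 25.92
ee_pos: [469.1, -304.2, 172.0]
orientation: [-2.335, -2.101, 0.0]
ft_force: [-0.4, 0.2, -1.1]
width: 19.7
grasp_force: 30.0
```

```bash
python3 - <<'E'
from h import *
o=get_obs(); print(o["ft_force"],o["width"],o["t"]); plan([468.7,-305.2,61.9],-6.12)
im=get_image("side"); cv2.imwrite("pics/s6.png",cv2.resize(im["pixels"][200:390,280:460],(570,600),interpolation=cv2.INTER_CUBIC))
E
```

```text
[-0.36264349  0.24508056 -1.10947625] 19.715297913771117 25.925
tool now [ 469.1 -304.2  172. ] tool-y yaw -6.04 tilt [-1.e-04  1.e-04 -1.e+00]  d_tool [ -1.1  -0.3 110.1]  dyaw world -0.08 (tool z turn = 0.08)
```

View pics/s6.png

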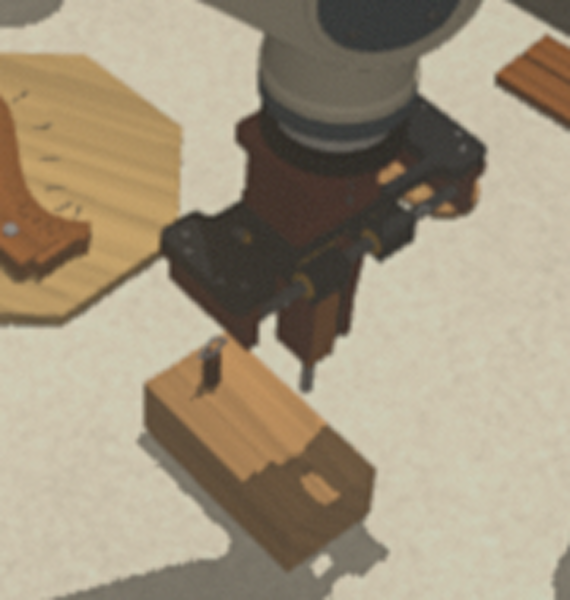

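The stylus hangs upright, with its tip at about (306,385) over the block. Lowering to just above the hole's mouth.

Call:
{"op": "jog_arm", "data": {"increments": [0, 0, 0, -1.1, -0.3, 30, 0, 0, 0, 0, 0, 0, 30, 0, 0, 0, 0, 0, 0, 6, 0, 0, 0, 0, 0, 0, 0, 0, 0, 0, 0, 0, 0, 0, 0]}}

```text
t: 26.6
ee_pos: [469.1, -306.6, 107.1]
orientation: [2.335, 2.099, 0.001]
ft_force: [-0.0, -0.4, -0.8]
width: 19.8
grasp_force: 30.0
```

```bash
python3 - <<'E'
from h import *
o=get_obs(); print(o["ft_force"],o["width"],o["t"]); plan([468.7,-305.2,61.9],-6.12)
E
```

```text
[-0.04457827 -0.37325962 -0.76408499] 19.84364790204666 26.6
tool now [ 469.1 -306.6  107.1] tool-y yaw -6.11 tilt [ 0.0015 -0.0011 -1.    ]  d_tool [ 1.4 -0.6 45.2]  dyaw world -0.01 (tool z turn = 0.01)
```

Call:
{"op": "jog_arm", "data": {"increments": [0, 0, 0, 0.7, -0.3, 0, 0, 0, 0, 0, 0, 0, 0, 0, 0, 0, 0, 0, 0, 0, 0, 0, 0, 0, 0, 0, 0, 0]}}

```text
t: 27.1
ee_pos: [468.1, -305.5, 106.1]
orientation: [2.337, 2.1, 0.0]
ft_force: [-0.4, -0.3, -1.1]
width: 20.3
grasp_force: 30.0
```

```bash
python3 - <<'E'
from h import *
o=get_obs(); print(o["ft_force"],o["width"],o["t"]); plan([468.7,-305.2,61.9],-6.12)
E
```

```text
[-0.39104665 -0.33905127 -1.11832567] 20.25220487478739 27.1
tool now [ 468.1 -305.5  106.1] tool-y yaw -6.12 tilt [ 1.e-04 -1.e-04 -1.e+00]  d_tool [ 0.4  0.5 44.2]  dyaw world 0.0 (tool z turn = -0.00)
```

Call:
{"op": "jog_arm", "data": {"increments": [0, 0, 0, 0.4, 0.5, 0, 0, 0, 0, 0, 0, 0, 5, 0, 0, 0, 0, 0, 0, 5, 0, 0, 0, 0, 0, 0, 5, 0, 0, 0, 0, 0, 0, 3, 0, 0, 0, 0, 0, 0, 0, 0]}}

```text
t: 27.85
ee_pos: [468.5, -305.0, 87.6]
orientation: [-2.336, -2.099, 0.0]
ft_force: [-0.6, 0.1, -1.1]
width: 19.9
grasp_force: 30.0
```

```bash
python3 - <<'E'
from h import *
o=get_obs(); print(o["ft_force"],o["moment"],o["width"],o["t"]); plan([468.7,-305.2,61.9],-6.12)
E
```

```text
[-0.59572802  0.13055803 -1.13640757] [-0.07842338  0.08517522  0.00834139] 19.922072162227735 27.85
tool now [ 468.5 -305.    87.6] tool-y yaw -6.12 tilt [-5.e-04  3.e-04 -1.e+00]  d_tool [-0.2  0.2 25.7]  dyaw world 0.0 (tool z turn = -0.00)
```

The rod is in the hole and not touching. Continuing down.

Call:
{"op": "jog_arm", "data": {"increments": [0, 0, 0, 0, 0, 6, 0, 0, 0, 0, 0, 0, 6, 0, 0, 0, 0, 0, 0, 6, 0, 0, 0, 0, 0, 0, 4, 0, 0, 0, 0, 0, 0, 2.5, 0, 0, 0, 0, 0, 0, 0, 0, 0, 0, 0, 0, 0, 0, 0]}}

```text
t: 28.72
ee_pos: [468.8, -305.2, 63.6]
orientation: [2.337, 2.099, 0.0]
ft_force: [-0.3, -0.2, -0.6]
width: 19.8
grasp_force: 30.0
```

Call:
{"op": "jog_arm", "data": {"increments": [0, 0, 0, 0, 0, 0.7, 0, 0, 0, 0, 0, 0, 0, 0]}}

```text
t: 28.98
ee_pos: [468.7, -305.1, 62.9]
orientation: [2.337, 2.099, 0.0]
ft_force: [0.0, 1.0, -1.4]
width: 19.8
grasp_force: 30.0
```

Call:
{"op": "jog_arm", "data": {"increments": [0, 0, 0, 0, 0, 0.5, 0, 0, 0, 0, 0, 0, 0, 0]}}

```text
t: 29.22
ee_pos: [468.6, -305.1, 62.2]
orientation: [-2.337, -2.1, 0.0]
ft_force: [0.1, 0.7, -0.7]
width: 19.6
grasp_force: 30.0
```

Call:
{"op": "jog_arm", "data": {"increments": [0, 0, 0, 0, 0, 0.3, 0, 0, 0, 0, 0, 0, 0, 0]}}

```text
t: 29.48
ee_pos: [468.7, -305.1, 62.0]
orientation: [-2.337, -2.1, 0.0]
ft_force: [0.1, 0.3, -1.4]
width: 19.9
grasp_force: 30.0
```

Call:
{"op": "jog_arm", "data": {"increments": [0, 0, 0, 0, 0, 0.3, 0, 0, 0, 0, 0, 0, 0, 0]}}

```text
t: 29.72
ee_pos: [468.7, -305.1, 61.9]
orientation: [2.337, 2.1, 0.0]
ft_force: [-1.6, 0.3, 3.5]
width: 20.1
grasp_force: 30.0
```

Seated. Releasing, then lifting straight up.

Call:
{"op": "jog_arm", "data": {"increments": [0, 0, 0, 0, 0, 0, 40, 0, 0, 0, 0, 0, 0, 60, 0, 0, 0, 0, 0, 0, 60, 0, 0, 0, 0, 0, 0, 80, 0, 0, 0, 0, 0, 0, 80, 0, 0, 0, 0, 0, 0, 80]}}

```text
t: 30.48
ee_pos: [468.7, -305.1, 61.7]
orientation: [-2.337, -2.1, 0.0]
ft_force: [1.0, -0.2, -0.2]
width: 69.8
grasp_force: 0.0
```

Call:
{"op": "jog_arm", "data": {"increments": [0, 0, 0, 0, 0, -10, 80, 0, 0, 0, 0, 0, -40, 80, 0, 0, 0, 0, 0, -50, 80, 0, 0, 0, 0, 0, -50, 80, 0, 0, 0, 0, 0, 0, 80, 0, 0, 0, 0, 0, 0, 80]}}

```text
t: 31.22
ee_pos: [468.4, -304.9, 211.8]
orientation: [2.337, 2.099, 0.0]
ft_force: [0.3, -0.9, -1.0]
width: 70.2
grasp_force: 0.0
```

```bash
python3 - <<'E'
from h import *
T=tool(); w=get_image("wrist"); W=cloud(w,T@w["tool_from_camera"]); q=W.reshape(-1,3)
q=q[(q[:,2]>105)&(q[:,2]<120)&(np.hypot(q[:,0]-469,q[:,1]+304)<25)]
print(T[:3,3],len(q),np.median(q,0),cv2.minAreaRect(q[:,:2].astype(np.float32)),np.percentile(q[:,2],[5,95]))
im=get_image("side"); cv2.imwrite("pics/s7.png",cv2.resize(im["pixels"][200:390,280:460],(570,600),interpolation=cv2.INTER_CUBIC))
E
```

```text
[ 468.35794103 -304.90290606  211.79985042] 632 [ 469.89995376 -302.40270055  114.70518866] ((469.8717041015625, -303.4971008300781), (20.62448501586914, 19.74986457824707), 83.70677947998047) [110.41279571 115.83032592]
```

View pics/s7.png

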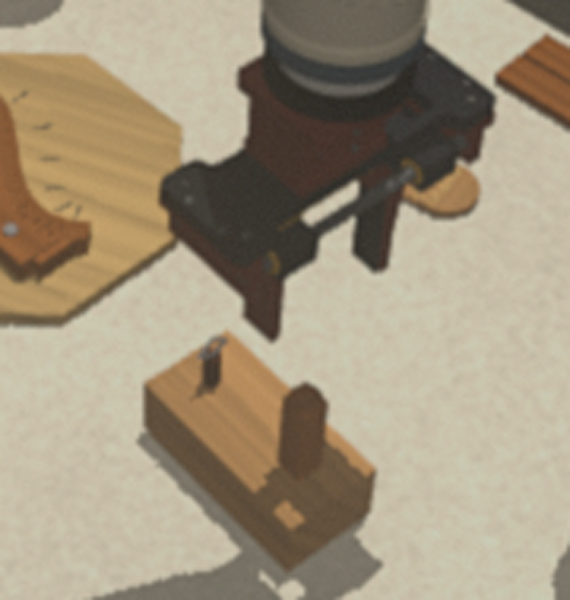

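The stylus stands upright and home in the block at about (303,430), with its top at 114.7 mm. The gripper is clear.

```bash
python3 -c "
from workcell import job
print(job.close_job())"
```

```text
the job is handed in; nothing more can be done
None
```

I traced the stylus along the whole curved edge from the first tick to past the last, then stood it back in its hole, upright and fully home, and handed the job in at about 31 s. My readings between moves never passed about 6.5 N, but contact was light at two points: about 0.8 N just after the third tick and 1.2 N at the very end.

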